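# Load the laboratory shaker

### The job

Load the shaker: stand each of the four capped bottles in the holder on the shaker's platform that matches it in shape and size - round bottles in round holders, square ones in square holders, the larger in the larger and the smaller in the smaller - so that each stands upright, flat on the floor of its holder. Keep the bottles upright all the way, and leave the two open beakers where they stand.

Things in the scene. Friction and masses are not known exactly. Their poses are not given: they have to be found in the camera images.
- bottle_round_large: Large round bottle: upright white plastic cylinder, 60 mm diameter, 80 mm tall overall; its top 20 mm is a grey screw cap of the same 60 mm diameter. Loose, about 160 g (varies by some 30 %), standing on the bench at the start. Origin at the centre of its underside, z up the bottle; any yaw is alike.
- bottle_round_small: Small round bottle: upright white plastic cylinder, 40 mm diameter, 70 mm tall overall; its top 20 mm is a grey screw cap of the same 40 mm diameter. Loose, about 70 g (varies by some 30 %), standing on the bench at the start. Origin at the centre of its underside, z up the bottle; any yaw is alike.
- bottle_square_large: Large square bottle: upright white plastic body of 56 x 56 mm section, 70 mm tall to its flat shoulder, with a grey round cap (38 mm diameter) in the middle that rises 16 mm above the shoulder. Grip it by two opposite flat sides. Loose, about 170 g (varies by some 30 %), standing on the bench at the start. Origin at the centre of its underside, z up the bottle; x and y square to its flat sides.
- bottle_square_small: Small square bottle: upright white plastic body of 38 x 38 mm section, 60 mm tall to its flat shoulder, with a grey round cap (26 mm diameter) in the middle that rises 16 mm above the shoulder. Grip it by two opposite flat sides. Loose, about 70 g (varies by some 30 %), standing on the bench at the start. Origin at the centre of its underside, z up the bottle; x and y square to its flat sides.
- holder_round_large: Holder for the large round (60 mm) bottle: shallow round grey metal tray, 74 mm inside diameter, 82 mm outside, 14 mm high, floor 4 mm thick. Fixed on the dark platform of the shaker (white machine, 70 mm high, 272 mm square), where four holders stand two by two, 120 mm apart. Origin: centre of its underside, on the platform.
- holder_round_small: Holder for the small round (40 mm) bottle: shallow round grey metal tray, 54 mm inside diameter, 62 mm outside, 14 mm high, floor 4 mm thick. Fixed on the dark platform of the shaker (white machine, 70 mm high, 272 mm square), where four holders stand two by two, 120 mm apart. Origin: centre of its underside, on the platform.
- holder_square_large: Holder for the large square (56 mm) bottle: shallow square grey metal tray, 70 x 70 mm inside, 78 x 78 mm outside, 14 mm high, floor 4 mm thick. Fixed on the dark platform of the shaker (white machine, 70 mm high, 272 mm square), where four holders stand two by two, 120 mm apart. Origin: centre of its underside, on the platform. x, y along its walls.
- holder_square_small: Holder for the small square (38 mm) bottle: shallow square grey metal tray, 52 x 52 mm inside, 60 x 60 mm outside, 14 mm high, floor 4 mm thick. Fixed on the dark platform of the shaker (white machine, 70 mm high, 272 mm square), where four holders stand two by two, 120 mm apart. Origin: centre of its underside, on the platform. x, y along its walls.
- beaker_large: Large open beaker: white plastic, round, no cap, 62 mm across the rim, 75 mm tall, about 110 g, loose on the bench among the bottles. Not to be moved. Origin at the centre of its underside, z up.
- beaker_small: Small open beaker: white plastic, round, no cap, 44 mm across the rim, 60 mm tall, about 60 g, loose on the bench among the bottles. Not to be moved. Origin at the centre of its underside, z up.
There are look-alikes about, which are no part of the job. What is shaped like the bottle_round_small but blue or brown is not meant.

How it is judged:
At the end, for the whole second after the job is handed in: Each capped bottle stands upright (within 4.5 degrees), at rest, within 12 mm of the centre of the holder of its own shape and size, with its underside on the holder's floor (within 3 mm) (horizontal distance between bottle_round_large and holder_round_large below 0.012 m and z of bottle_round_large in the frame of holder_round_large between 0.001 and 0.007 m and angle between each of bottle_round_large, bottle_round_small, bottle_square_large, bottle_square_small's own z axis and vertical below 0.08 rad and linear speed of each of bottle_round_large, bottle_round_small, bottle_square_large, bottle_square_small below 0.02 m/s and horizontal distance between bottle_round_small and holder_round_small below 0.012 m and z of bottle_round_small in the frame of holder_round_small between 0.001 and 0.007 m and horizontal distance between bottle_square_large and holder_square_large below 0.012 m and z of bottle_square_large in the frame of holder_square_large between 0.001 and 0.007 m and horizontal distance between bottle_square_small and holder_square_small below 0.012 m and z of bottle_square_small in the frame of holder_square_small between 0.001 and 0.007 m); the robot touches nothing.
It fails at once if an open beaker is shifted by more than 25 mm or tipped (distance of any of beaker_large, beaker_small from where it was at the start of the episode above 0.025 m or angle between any of beaker_large, beaker_small's own z axis and vertical above 0.4 rad).
It fails at once if a bottle is tipped by more than about 35 degrees (angle between any of bottle_round_large, bottle_round_small, bottle_square_large, bottle_square_small's own z axis and vertical above 0.6 rad).
It also fails if it takes over 109 s, if anything falls off the work surface, if the arm or the gripper's body presses on something with over 40 N, if the wrist force passes 120 N, or if a joint passes its speed limit or range.

### The arm

A 7-joint arm with a two-finger parallel gripper is mounted at the origin on the work surface. World frame = base frame: x ahead of the robot, y to its left, z up, the work surface at z = 0. Lengths are in m, angles in rad, forces in N, time in s.
With the tool pointing down it reaches from about 0.4 to 0.925 m from the base axis. Payload 5.6 kg.
Tool frame: the origin (TCP) lies at the very end of the fingers, on their centre line; the grasp point (between the pads) lies 19 mm behind it (manip.pinch_z is the distance from the TCP to the grasp point, in m); x points along the fingers, y is the direction in which the jaws open and shut, and the axes are right-handed (so a half turn about x gives the same grasp; the last joint's range is limited). The gripper opens to 85 mm and grips with 20 to 120 N. Pads are 22 mm wide; open, the fingers measure 114 mm over their backs; the gripper's body (76 mm by 85 mm) begins 54 mm behind the grasp point. The pads swing forward as they close: fully open they stand 13 mm farther back than shut.
Start: joints at [-1.207, 0.468, -0.012, 1.603, 0.006, 1.071, -0.056], TCP at [0.257, 0.597, 0.231] pointing down, gripper open.
Joint ranges: [-2.53, 2.53], [-0.31, 2.02], [-1.57, 1.55], [0.28, 2.44], [-1.29, 4.43], [0.15, 1.84], [-2.92, 2.92]. Speed limits (rad/s): [2.57, 2.57, 3.14, 3.14, 3.14, 3.14, 3.14].

### API

Orientations are given as [roll, pitch, yaw] about the fixed x, y, z axes, in that order (R = Rz(yaw) Ry(pitch) Rx(roll)).
In Python, from bench import manip gives the robot as it stands.
- The arm moves only by the tool drive_tool, never from a script. Its argument "deltas" is a list of rows, each an object with "gripper": the finger opening in m, from 0 to 0.0854; "translation": the shift along the tool's x, y, z in m, a list of three; "turn": the turn about the tool's x in rad. A call has 1 to 20 rows; each row shifts and turns the pose as measured when the row begins, along the tool's axes as they then stand; what a row does not reach is not made up. A row lasts 1/10 s, in which the tool goes at most 50 mm and 8.59 degrees, less where a joint would pass 70% of its speed; a pose out of reach is approached as far as the arm can. A call is refused whole if a number of a shift passes 0.05 or a number of a turn 0.15, either way. A call with a gripper value outside its range is refused whole. The fingers move at their own pace and stop on an object; the grip force is fixed at half the most. Time passes only in rows, so rows that do not move let the fingers close. It gives the time, the measured TCP pose, the force and the opening at its end, in the units of the state.
- manip.get_obs(): the state, without advancing time (a new reading comes with each control period).
- manip.snapshot(name): name is "scene" or "top" or "wrist"; returns (picture, depth): 384x512x3 uint8, blue, green, red; 384x512 float32, m along the optical axis (not along the pixel's ray), 0 where there is no reading.
- manip.get_calibration(name): a dict with "intrinsics" (3x3 intrinsics, pixels), "dist_coeffs" ([k1, k2, p1, p2, k3] as OpenCV has them; the pictures are not rectified), "rvec" (rotation vector, rad) and "tvec" (3), from world to camera coordinates, as OpenCV has them. Camera axes: x right, y down, z forward; pixel columns grow to the right and rows downward; lengths in m; the calibration is good to about 2 mm. A picture is of the moment at which its call begins: read the wrist's pose just before it. get_calibration takes no time and is no camera call; for the wrist camera it gives the pose at the moment of the call.
- manip.close_job(): hands the job in, once; it reports no verdict.
The state is a dict: "time": time; "joints": joint angles; "qd": joint speeds; "joint_efforts": joint torques, N m; "eef_pos": TCP position; "ee_rot": TCP orientation; "wrist_force": force on the tool from outside, world axes, zero at the start; "ft_torque": the same for the moment, N m; "grip_width": finger opening in m.
Only numpy, scipy, OpenCV 4.12 (cv2) and the standard library are available. Lean on these libraries where they do the work, as an engineer would, in place of code of your own. Each camera call takes 0.05 s, during which the arm holds its last target.

## Working session

There is one attempt and no reset: what is moved stays moved. The work goes in short steps, Python scripts to look and compute and a tool call to move; the robot and the scene stay as the last step left them, time stands still between calls to the robot, and variables do not carry over. Pictures are saved under pics/ and viewed, and the job is handed in when it is done.

Besides the shell and the picture viewer there is one more tool, called by a JSON object that holds its "method" and its "body". drive_tool: Moves the arm, as the interface text tells. Its arguments: {"type":"object","properties":{"deltas":{"type":"array","items":{"type":"object","properties":{"gripper":{"type":"number"},"translation":{"type":"array","items":{"type":"number"}},"turn":{"type":"number"}}}}},"required":["deltas"]}

```bash
ls; mkdir -p pics
python3 - <<'E'
from bench import manip
import cv2, numpy as np
o=manip.get_obs(); print({k:np.round(v,3).tolist() for k,v in o.items()})
for n in ("scene","top"):
    c=manip.get_calibration(n); print(n,c)
    p,d=manip.snapshot(n); cv2.imwrite(f"pics/{n}0.png",p); np.savez(f"{n}0.npz",p=p,d=d)
E
```

```text
pics
{'time': 0.0, 'joints': [-1.207, 0.468, -0.012, 1.604, 0.006, 1.071, -0.056], 'qd': [-0.002, 0.001, -0.001, 0.0, -0.001, 0.002, 0.001], 'joint_efforts': [0.0, -53.239, 0.022, -25.131, 0.011, 0.008, 0.0], 'eef_pos': [0.257, 0.596, 0.23], 'ee_rot': [-1.496, 1.569, -1.903], 'wrist_force': [0.474, -0.296, -0.552], 'ft_torque': [-0.028, -0.015, -0.024], 'grip_width': 0.086}
scene {'intrinsics': array([[378.71265228,   0.        , 254.61815615],
       [  0.        , 378.71265228, 197.2968371 ],
       [  0.        ,   0.        ,   1.        ]]), 'dist_coeffs': array([0.02339272, 0.        , 0.        , 0.        , 0.        ]), 'rvec': array([ 1.42714088,  1.96362994, -1.00143253]), 'tvec': array([ 0.21423662, -0.21786492,  1.37415548])}
top {'intrinsics': array([[440.76533591,   0.        , 266.30587776],
       [  0.        , 440.76533591, 201.88713218],
       [  0.        ,   0.        ,   1.        ]]), 'dist_coeffs': array([-0.1134812,  0.       ,  0.       ,  0.       ,  0.       ]), 'rvec': array([ 2.14288349, -2.11470183,  0.18701239]), 'tvec': array([-0.0627986 ,  0.50358747,  1.20977322])}
```

View pics/scene0.png

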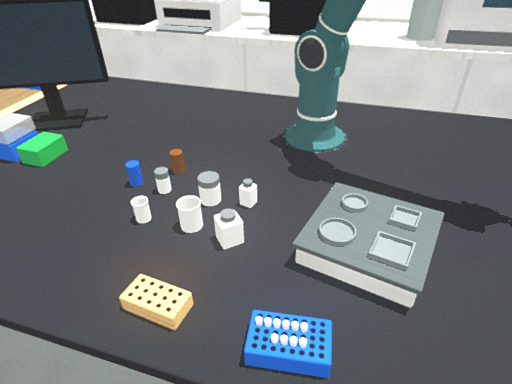

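View pics/top0.png

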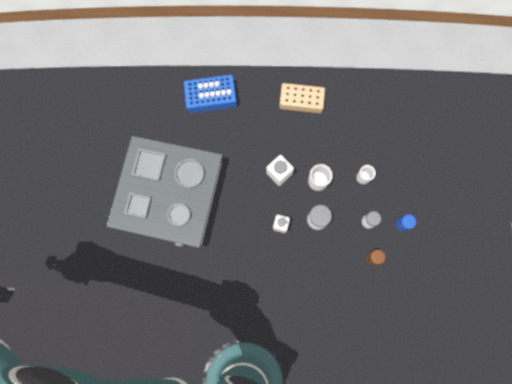

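Top view: the shaker is at left, with the holders square-large (150,165), round-large (189,173), square-small (138,205) and round-small (179,214).
- **Bottles:** square-large (280,170), square-small (281,224), round-large with grey cap (319,217), round-small with grey cap (371,220).
- **Open beakers:** (320,177) and (366,175).
- **Look-alikes:** blue (407,223) and brown (377,257).

Next I'll measure these and view an enlarged crop.

```bash
cat > h.py <<'E'
import cv2, numpy as np
def cloud(c,d):
    h,w=d.shape
    uv=np.stack(np.meshgrid(np.arange(w),np.arange(h)),-1).reshape(-1,1,2).astype(np.float64)
    n=cv2.undistortPoints(uv,c["intrinsics"],c["dist_coeffs"]).reshape(h,w,2)
    P=np.dstack([n*d[...,None],d])
    R=cv2.Rodrigues(np.array(c["rvec"]))[0]
    W=(P-np.array(c["tvec"]).ravel())@R
    W[d<=0]=np.nan
    return W
E
python3 - <<'E'
from bench import manip
import cv2, numpy as np
from h import cloud
c=manip.get_calibration("top"); f=np.load("top0.npz"); W=cloud(c,f["d"])
z=W[...,2]; print("table z",np.nanmedian(z[230:300,450:500]), np.nanmedian(z[100:130,100:180]))
m=((z>0.03)&(z<0.2)).astype(np.uint8); m[320:]=0
n,l,s,ce=cv2.connectedComponentsWithStats(m)
for i in range(1,n):
    if s[i,4]<60: continue
    k=l==i; zz=z[k]; top=np.percentile(zz,95)
    t=k&(z>top-0.006); P=W[t][:,:2]
    k2=k
    r=cv2.minAreaRect((W[k2][:,:2]*1000).astype(np.float32)); rt=cv2.minAreaRect((P*1000).astype(np.float32)); cc=cv2.minEnclosingCircle((P*1000).astype(np.float32))
    print(i,ce[i].round(),s[i,4],"top",top.round(4),"topc",P.mean(0).round(4),"rect",np.round(np.hstack([rt[0],rt[1],rt[2]]),1),"circ",np.round([*cc[0],cc[1]],1),'all',np.round(np.hstack([r[0],r[1],r[2]]),1))
crop=cv2.resize(f["p"][140:280,255:435],None,fx=4,fy=4,interpolation=cv2.INTER_CUBIC); cv2.imwrite("pics/crop.png",crop)
crop=cv2.resize(f["p"][130:250,100:230],None,fx=4.5,fy=4.5,interpolation=cv2.INTER_CUBIC); cv2.imwrite("pics/crop2.png",crop)
E
```

```text
table z -0.0005599697050952836 -0.00037468213973411717
1 [210.  92.] 1406 top 0.0565 topc [0.8386 0.1093] rect [842.1 108.9  57.1 114.3  20.7] circ [836.4 105.9  60.5] all [841.8 120.   92.7 149.4   8.5]
2 [302.  96.] 959 top 0.0441 topc [ 0.8312 -0.1608] rect [ 832.1 -159.3  126.8   71.5   84.6] circ [ 832.6 -160.5   70.6] all [ 832.5 -159.3  128.5   74.    83.6]
3 [165. 191.] 8925 top 0.0809 topc [0.5417 0.236 ] rect [531.6 227.2 266.9 255.3  75.5] circ [524.1 217.9 169.7] all [528.6 232.9 273.1 276.7  77.9]
4 [280. 169.] 446 top 0.0881 topc [ 0.6002 -0.0932] rect [599.7 -93.2  35.3  33.7   0.6] circ [600.4 -93.1  18.4] all [600.5 -93.2  56.8  56.5  44.2]
5 [321. 175.] 232 top 0.0772 topc [ 0.5838 -0.2096] rect [ 580.5 -209.    57.1   58.9   87.6] circ [ 579.8 -208.5   30.7] all [ 580.3 -208.6   57.8   59.3   86.7]
6 [367. 173.] 134 top 0.0621 topc [ 0.5902 -0.3435] rect [ 589.6 -344.1   40.6   41.3   34.1] circ [ 589.6 -343.3   21.8] all [ 590.1 -343.6   41.3   42.2   50. ]
7 [320. 216.] 411 top 0.0836 topc [ 0.4641 -0.206 ] rect [ 463.4 -206.    56.3   58.2   45.1] circ [ 464.  -206.1   29.9] all [ 463.2 -205.7   56.6   59.    45.4]
8 [372. 219.] 207 top 0.0729 topc [ 0.4586 -0.3552] rect [ 459.7 -355.9   36.8   36.9    1.2] circ [ 459.  -354.9   20. ] all [ 458.8 -355.1   39.7   39.4    8.1]
9 [281. 223.] 197 top 0.0774 topc [ 0.4453 -0.0987] rect [444.7 -98.7  23.5  23.1  43.9] circ [445.1 -98.8  12.5] all [445.6 -98.7  37.9  38.4  75.9]
10 [407. 222.] 217 top 0.0719 topc [ 0.4503 -0.4547] rect [ 450.1 -455.4   38.1   39.8   54.4] circ [ 450.7 -455.3   20.6] all [ 450.2 -454.6   40.5   39.5   72.2]
11 [376. 257.] 210 top 0.0733 topc [ 0.3516 -0.3648] rect [ 351.4 -364.3   35.9   36.5    0.5] circ [ 351.2 -364.8   19.9] all [ 350.6 -363.5   39.3   38.1   87.1]
```

View pics/crop.png

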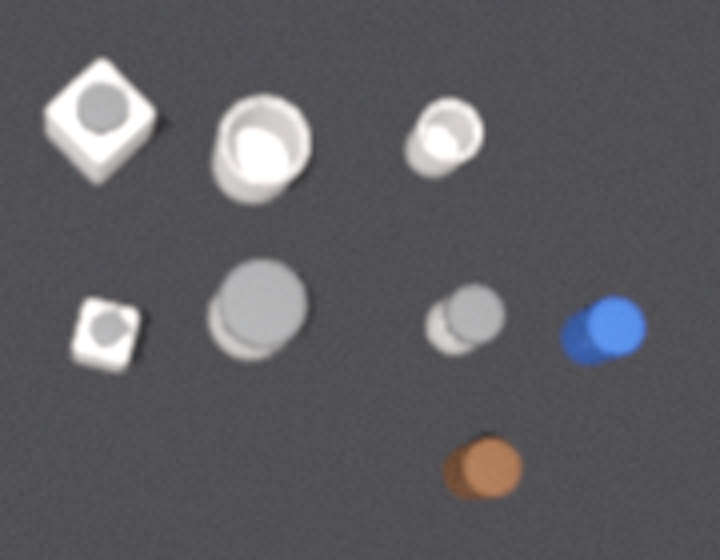

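View pics/crop2.png

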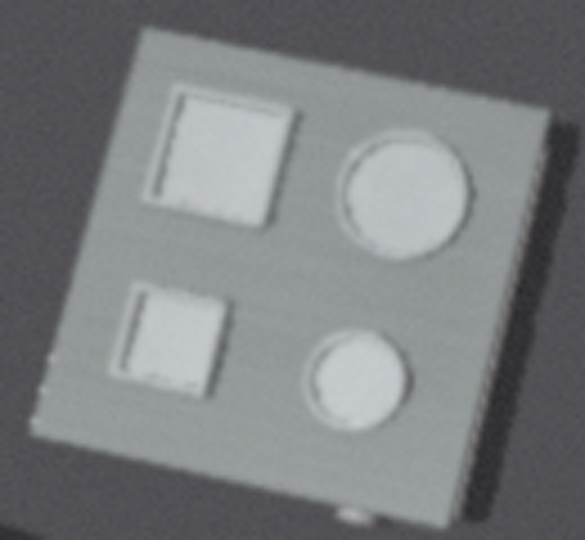

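Run:
```python
from bench import manip
import cv2, numpy as np
from scipy.spatial.transform import Rotation as Ro
from h import cloud
o=manip.get_obs(); R=Ro.from_euler('xyz',o["ee_rot"]).as_matrix(); print(R.round(3))
c=manip.get_calibration("top"); f=np.load("top0.npz"); W=cloud(c,f["d"]);z=W[...,2]
Rc=cv2.Rodrigues(c["rvec"])[0]; t=np.array(c["tvec"]).ravel(); C=-Rc.T@t; print("cam",C)
def onplane(uv,h):
    n=cv2.undistortPoints(np.array(uv,float).reshape(-1,1,2),c["intrinsics"],c["dist_coeffs"]).reshape(-1,2)
    r=np.c_[n,np.ones(len(n))]@Rc; return (C+r*((h-C[2])/r[:,2])[:,None])[:,:2]
g=cv2.cvtColor(f["p"],cv2.COLOR_BGR2GRAY)
# platform outline
m=((z>0.055)&(z<0.1)); m[:120]=0;m[260:]=0;m[:,240:]=0
n,l,s,ce=cv2.connectedComponentsWithStats(m.astype(np.uint8)); k=(l==1+np.argmax(s[1:,4])).astype(np.uint8)
ct=max(cv2.findContours(k,0,cv2.CHAIN_APPROX_NONE)[0],key=cv2.contourArea)[:,0]
r=cv2.minAreaRect((onplane(ct,0.07)*1000).astype(np.float32)); print("platform",r)
print("grey vals",[int(np.median(g[y-2:y+3,x-2:x+3])) for x,y in((150,165),(189,173),(138,205),(179,214),(165,190))])
b=(cv2.GaussianBlur(g,(3,3),0)>165).astype(np.uint8); 
for th in (160,170,180):
  b=((g>th)*k).astype(np.uint8); n,l,s,ce=cv2.connectedComponentsWithStats(b)
  for i in range(1,n):
    if s[i,4]>100:
        q=np.argwhere(l==i)[:,::-1]; P=onplane(q,0.074)*1000
        rr=cv2.minAreaRect(P.astype(np.float32)); print(th,ce[i].round(),s[i,4],P.mean(0).round(1),np.round(np.hstack(rr),1))
# depth-based rim
rim=(z>0.0795)&(k>0)
n,l,s,ce=cv2.connectedComponentsWithStats(rim.astype(np.uint8))
for i in range(1,n):
    if s[i,4]>30: 
        P=W[l==i][:,:2]*1000; print("rim",ce[i].round(),s[i,4],np.round(np.hstack(cv2.minAreaRect(P.astype(np.float32))),1),cv2.minEnclosingCircle(P.astype(np.float32)))
```

```text
[[-0.001  0.396  0.918]
 [-0.001  0.918 -0.396]
 [-1.    -0.002  0.   ]]
cam [ 0.28455933 -0.05874963  1.27932393]
platform ((529.3729858398438, 231.42428588867188), (272.6502990722656, 272.23291015625), 77.99119567871094)
grey vals [193, 188, 196, 199, 150]
160 [148. 164.] 724 [604.7 281.2] [605.5 283.5  81.3  82.   78.3]
160 [189. 173.] 624 [579.6 163.5] [579.4 164.6  81.7  76.9   2.4]
160 [137. 205.] 444 [485.5 306.1] [486.3 307.7  63.   63.5  78.4]
160 [178. 214.] 394 [461.4 188.6] [461.8 188.8  61.8  62.    0.9]
170 [149. 164.] 614 [603.3 278. ] [604.2 281.7  75.3  77.9  78.9]
170 [190. 173.] 525 [578.6 160.6] [577.1 162.1  70.3  78.   47.5]
170 [138. 205.] 386 [485.1 304.1] [486.5 307.3  60.8  59.9  78.6]
170 [179. 214.] 335 [460.8 185.8] [460.8 185.8  54.5  60.1  77.5]
180 [149. 165.] 516 [601.2 277.6] [601.  278.2  64.9  68.9  79.5]
180 [190. 173.] 460 [577.7 160.2] [577.8 160.2  68.2  66.7  28. ]
180 [139. 205.] 304 [484.8 301.4] [484.6 301.9  47.5  54.7  79.3]
180 [180. 215.] 283 [460.3 184.3] [459.1 185.7  48.4  54.6  46.7]
rim [148. 164.] 174 [601.1 279.6  82.3  79.2  78.1] ((601.384033203125, 279.32147216796875), 55.64346694946289)
rim [189. 173.] 130 [5.771e+02 1.615e+02 7.580e+01 8.040e+01 4.000e-01] ((576.9255981445312, 161.92950439453125), 41.34798049926758)
rim [138. 204.] 127 [485.1 303.3  63.2  61.   77.7] ((485.5734558105469, 302.0901794433594), 41.72526931762695)
rim [178. 214.] 98 [461.2 186.1  60.7  60.2  46.8] ((460.8855285644531, 186.740234375), 31.401723861694336)
```

```bash
cat >> h.py <<'E'
from scipy.spatial.transform import Rotation as Ro
def go(x,y,z,jaw=None,step=0.03,tstep=0.1):
    """print rows (tool axes) from present pose to TCP target (m) and jaw angle (deg, mod 180)"""
    from bench import manip
    o=manip.get_obs(); R=Ro.from_euler('xyz',o["ee_rot"]).as_matrix(); p=np.array(o["eef_pos"])
    a=np.arctan2(R[1,1],R[0,1]); 
    d=0 if jaw is None else (np.radians(jaw)-a+np.pi/2)%np.pi-np.pi/2
    turn=-d   # tool x points down
    D=np.array([x,y,z])-p
    n=int(max(np.ceil(np.linalg.norm(D)/step),np.ceil(abs(turn)/tstep),1))
    print("t",round(o["time"],2),"p",p.round(4),"jaw",np.degrees(a).round(1),"tilt",np.degrees(np.arccos(-R[2,0])).round(2),"j7",o["joints"][6].round(2),"w",round(float(o["grip_width"]),4),"F",np.round(o["wrist_force"],1),"D",D.round(4),"turn",round(turn,3),"n",n)
    for i in range(n):
        Ri=R@Ro.from_rotvec([turn*i/n,0,0]).as_matrix()
        print(np.round(Ri.T@D/n,4).tolist(),round(turn/n,3))
E
python3 -c "
from h import go
go(.6003,-.0931,.19,-45.8,.045,.15)"
```

```text
t 0.1 p [0.2571 0.5965 0.2304] jaw 66.7 tilt 0.09 j7 -0.06 w 0.0854 F [ 0.9 -0.4 -0.5] D [ 0.3432 -0.6896 -0.0404] turn -1.178 n 18
[0.0023, -0.0276, 0.0327] -0.065
[0.0023, -0.0297, 0.0308] -0.065
[0.0023, -0.0317, 0.0288] -0.065
[0.0023, -0.0335, 0.0267] -0.065
[0.0023, -0.0351, 0.0244] -0.065
[0.0023, -0.0367, 0.0221] -0.065
[0.0023, -0.038, 0.0196] -0.065
[0.0023, -0.0392, 0.0171] -0.065
[0.0023, -0.0403, 0.0145] -0.065
[0.0023, -0.0411, 0.0118] -0.065
[0.0023, -0.0418, 0.0091] -0.065
[0.0023, -0.0423, 0.0063] -0.065
[0.0023, -0.0426, 0.0036] -0.065
[0.0023, -0.0428, 0.0008] -0.065
[0.0023, -0.0427, -0.002] -0.065
[0.0023, -0.0425, -0.0048] -0.065
[0.0023, -0.0421, -0.0076] -0.065
[0.0023, -0.0415, -0.0103] -0.065
```

```bash
python3 - <<'E'
s=open('h.py').read()
s=s.replace("d=0 if jaw is None else (np.radians(jaw)-a+np.pi/2)%np.pi-np.pi/2","""
    at,ac=np.arctan2(y,x),np.arctan2(p[1],p[0]); w=lambda v:(v+np.pi)%(2*np.pi)-np.pi
    d=0 if jaw is None else ((np.radians(jaw)-at+np.pi/2)%np.pi-np.pi/2)+at-(w(a-ac)+ac)""")
open('h.py','w').write(s)
E
python3 -c "
from h import go
go(.6003,-.0931,.19,-45.8,.045,.15)"
```

```text
t 0.1 p [0.2571 0.5965 0.2304] jaw 66.7 tilt 0.09 j7 -0.06 w 0.0854 F [ 0.9 -0.4 -0.5] D [ 0.3432 -0.6896 -0.0404] turn 1.963 n 18
[0.0023, -0.0276, 0.0327] 0.109
[0.0023, -0.0239, 0.0355] 0.109
[0.0023, -0.0199, 0.0379] 0.109
[0.0023, -0.0157, 0.0398] 0.109
[0.0023, -0.0112, 0.0413] 0.109
[0.0023, -0.0067, 0.0423] 0.109
[0.0023, -0.002, 0.0427] 0.109
[0.0023, 0.0026, 0.0427] 0.109
[0.0023, 0.0073, 0.0422] 0.109
[0.0023, 0.0118, 0.0411] 0.109
[0.0023, 0.0162, 0.0396] 0.109
[0.0023, 0.0204, 0.0376] 0.109
[0.0023, 0.0244, 0.0352] 0.109
[0.0023, 0.0281, 0.0323] 0.109
[0.0023, 0.0314, 0.029] 0.109
[0.0023, 0.0344, 0.0254] 0.109
[0.0023, 0.037, 0.0215] 0.109
[0.0023, 0.0391, 0.0174] 0.109
```

{"method": "drive_tool", "body": {"deltas": [{"translation": [0.002, -0.028, 0.033], "turn": 0.109, "gripper": 0.085}, {"translation": [0.002, -0.024, 0.036], "turn": 0.109, "gripper": 0.085}, {"translation": [0.002, -0.02, 0.038], "turn": 0.109, "gripper": 0.085}, {"translation": [0.002, -0.016, 0.04], "turn": 0.109, "gripper": 0.085}, {"translation": [0.002, -0.011, 0.041], "turn": 0.109, "gripper": 0.085}, {"translation": [0.002, -0.007, 0.042], "turn": 0.109, "gripper": 0.085}, {"translation": [0.002, -0.002, 0.043], "turn": 0.109, "gripper": 0.085}, {"translation": [0.002, 0.003, 0.043], "turn": 0.109, "gripper": 0.085}, {"translation": [0.002, 0.007, 0.042], "turn": 0.109, "gripper": 0.085}, {"translation": [0.002, 0.012, 0.041], "turn": 0.109, "gripper": 0.085}, {"translation": [0.002, 0.016, 0.04], "turn": 0.109, "gripper": 0.085}, {"translation": [0.002, 0.02, 0.038], "turn": 0.109, "gripper": 0.085}, {"translation": [0.002, 0.024, 0.035], "turn": 0.109, "gripper": 0.085}, {"translation": [0.002, 0.028, 0.032], "turn": 0.109, "gripper": 0.085}, {"translation": [0.002, 0.031, 0.029], "turn": 0.109, "gripper": 0.085}, {"translation": [0.002, 0.034, 0.025], "turn": 0.109, "gripper": 0.085}]}}

```text
time: 1.7
eef_pos: [0.5478, -0.0434, 0.1924]
ee_rot: [-0.855, 1.564, -3.063]
wrist_force: [1.4, -0.2, -0.2]
grip_width: 0.0849
```

```bash
python3 -c "
from h import go
go(.6003,-.0931,.19,-45.8,.04,.12)"
```

```text
t 1.7 p [ 0.5478 -0.0434  0.1924] jaw -36.5 tilt 0.39 j7 -0.38 w 0.0849 F [ 1.4 -0.2 -0.2] D [ 0.0525 -0.0497 -0.0024] turn 0.162 n 2
[0.001, 0.0359, 0.0043] 0.081
[0.001, 0.0361, 0.0014] 0.081
```

{"method": "drive_tool", "body": {"deltas": [{"translation": [0.001, 0.036, 0.004], "turn": 0.081, "gripper": 0.085}, {"translation": [0.001, 0.036, 0.001], "turn": 0.081, "gripper": 0.085}, {"translation": [0, 0, 0], "turn": 0, "gripper": 0.085}]}}

```text
time: 2.0
eef_pos: [0.602, -0.1024, 0.1891]
ee_rot: [-0.21, 1.562, -2.598]
wrist_force: [-0.9, 0.0, -0.2]
grip_width: 0.0847
```

```bash
cat >> h.py <<'E'
def wrist(tag):
    from bench import manip
    c=manip.get_calibration("wrist"); p,d=manip.snapshot("wrist"); cv2.imwrite(f"pics/{tag}.png",p)
    return cloud(c,d),p
E
python3 -c "
from h import *
go(.6003,-.0931,.1,-45.8,.04,.12)
W,p=wrist('w1')
z=W[...,2]
m=(z>.06)&(z<.11)&(abs(W[...,0]-.6)<.06)&(abs(W[...,1]+.09)<.06)
for lo,hi in((.062,.078),(.08,.095)):
  k=m&(z>lo)&(z<hi); P=W[k]*1000
  print(len(P), P.mean(0).round(1) if len(P) else 0, np.round(np.hstack(cv2.minAreaRect(P[:,:2].astype(np.float32))),1) if len(P) else 0)
"
```

```text
t 2.0 p [ 0.602  -0.1024  0.1891] jaw -46.8 tilt 0.51 j7 -0.42 w 0.0847 F [-0.9  0.  -0.2] D [-0.0017  0.0093 -0.0891] turn -0.018 n 3
[0.0297, -0.0026, -0.002] -0.006
[0.0297, -0.0026, -0.002] -0.006
[0.0297, -0.0026, -0.002] -0.006
1909 [602.7 -89.6  69.7] [598.5 -92.4  55.2  55.6  44. ]
1317 [599.2 -92.4  86. ] [598.7 -92.8  36.8  36.4  41.1]
```

View pics/w1.png

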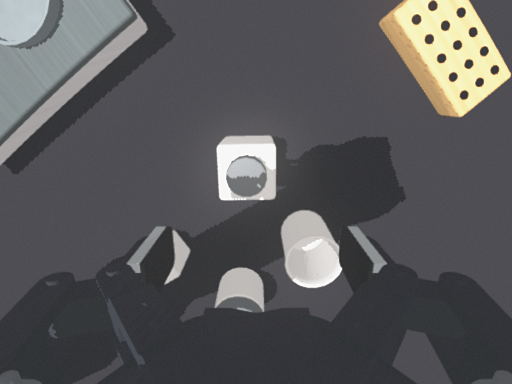

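Wrist view: the large square bottle with its round cap is centred at (247,170). The open beaker at (313,250) stays clear of the fingers. The wrist measurement agrees with the top camera to within 2 mm, so I'll descend.

{"method": "drive_tool", "body": {"deltas": [{"translation": [0.005, -0.008, -0.005], "turn": -0.018, "gripper": 0.085}, {"translation": [0.02, 0, 0], "turn": 0, "gripper": 0.085}, {"translation": [0.03, 0, 0], "turn": 0, "gripper": 0.085}]}}

```text
time: 2.35
eef_pos: [0.5988, -0.0865, 0.1347]
ee_rot: [-0.86, 1.566, 3.064]
wrist_force: [0.5, -0.2, 0.2]
grip_width: 0.0848
```

```bash
python3 -c "
from h import *
go(.5995,-.0929,.026,-45.8,.03,.12)
"
```

```text
t 2.35 p [ 0.5988 -0.0865  0.1347] jaw -45.2 tilt 0.26 j7 -0.37 w 0.0848 F [ 0.5 -0.2  0.2] D [ 0.0007 -0.0064 -0.1087] turn 0.011 n 4
[0.0272, 0.0013, 0.0009] 0.003
[0.0272, 0.0013, 0.0009] 0.003
[0.0272, 0.0014, 0.0009] 0.003
[0.0272, 0.0014, 0.0009] 0.003
```

{"method": "drive_tool", "body": {"deltas": [{"translation": [0.027, 0.003, 0.002], "turn": 0.003, "gripper": 0.085}, {"translation": [0.027, 0.002, 0.002], "turn": 0.003, "gripper": 0.085}, {"translation": [0.02, 0, 0], "turn": 0.003, "gripper": 0.085}, {"translation": [0, 0, 0], "turn": 0, "gripper": 0.085}]}}

```text
time: 2.75
eef_pos: [0.5925, -0.0808, 0.0538]
ee_rot: [-1.287, 1.555, 2.644]
wrist_force: [-0.2, -0.5, 0.6]
grip_width: 0.085
```

```bash
python3 -c "
from h import *
go(.5995,-.0929,.026,-45.8,.03,.12)
"
```

```text
t 2.75 p [ 0.5925 -0.0808  0.0538] jaw -44.8 tilt 0.92 j7 -0.31 w 0.085 F [-0.2 -0.5  0.6] D [ 0.007  -0.0121 -0.0278] turn 0.017 n 2
[0.0138, 0.007, 0.0018] 0.009
[0.0138, 0.007, 0.0017] 0.009
```

{"method": "drive_tool", "body": {"deltas": [{"translation": [0, 0.007, 0.002], "turn": 0.01, "gripper": 0.085}, {"translation": [0, 0.007, 0.002], "turn": 0, "gripper": 0.085}, {"translation": [0, 0, 0], "turn": 0, "gripper": 0.085}]}}

```text
time: 3.05
eef_pos: [0.6006, -0.0913, 0.0558]
ee_rot: [-1.423, 1.556, 2.502]
wrist_force: [-0.3, -1.0, 0.0]
grip_width: 0.085
```

```bash
python3 -c "
from h import *
go(.5995,-.0929,.026,-45.8,.03,.12)
"
```

```text
t 3.05 p [ 0.6006 -0.0913  0.0558] jaw -45.1 tilt 0.86 j7 -0.3 w 0.085 F [-0.3 -1.   0. ] D [-0.0011 -0.0016 -0.0298] turn 0.012 n 1
[0.0298, 0.0008, 0.0018] 0.012
```

{"method": "drive_tool", "body": {"deltas": [{"translation": [0.01, 0.001, 0.001], "turn": 0.01, "gripper": 0.085}, {"translation": [0.01, 0, 0], "turn": 0, "gripper": 0.085}, {"translation": [0.008, 0, 0], "turn": 0, "gripper": 0.085}, {"translation": [0, 0, 0], "turn": 0, "gripper": 0.085}]}}

```text
time: 3.45
eef_pos: [0.6016, -0.0928, 0.0275]
ee_rot: [-1.606, 1.558, 2.308]
wrist_force: [0.2, -0.8, 0.1]
grip_width: 0.0848
```

```bash
python3 -c "
from h import *
go(.5995,-.0929,.026,-45.8,.03,.12)
"
```

```text
t 3.45 p [ 0.6016 -0.0928  0.0275] jaw -45.8 tilt 0.72 j7 -0.29 w 0.0848 F [ 0.2 -0.8  0.1] D [-0.0021 -0.0001 -0.0015] turn 0.001 n 1
[0.0015, -0.0013, 0.0016] 0.001
```

Good. Close, then a small lift.

{"method": "drive_tool", "body": {"deltas": [{"translation": [0.001, -0.001, 0.0015], "turn": 0, "gripper": 0.04}, {"translation": [0, 0, 0], "turn": 0, "gripper": 0.04}, {"translation": [0, 0, 0], "turn": 0, "gripper": 0.04}, {"translation": [0, 0, 0], "turn": 0, "gripper": 0.04}, {"translation": [0, 0, 0], "turn": 0, "gripper": 0.04}, {"translation": [0, 0, 0], "turn": 0, "gripper": 0.04}]}}

```text
time: 4.05
eef_pos: [0.5993, -0.0931, 0.026]
ee_rot: [-1.56, 1.558, 2.354]
wrist_force: [0.4, 0.4, -1.0]
grip_width: 0.0554
```

```bash
python3 -c "
from h import *
go(.5995,-.0929,.21,-45.8,.03,.12)
"
```

```text
t 4.05 p [ 0.5993 -0.0931  0.026 ] jaw -45.8 tilt 0.75 j7 -0.28 w 0.0554 F [ 0.4  0.4 -1. ] D [0.0002 0.0002 0.184 ] turn 0.001 n 7
[-0.0263, -0.0003, -0.0] 0.0
[-0.0263, -0.0003, -0.0] 0.0
[-0.0263, -0.0003, -0.0] 0.0
[-0.0263, -0.0003, -0.0] 0.0
[-0.0263, -0.0003, -0.0] 0.0
[-0.0263, -0.0003, -0.0] 0.0
[-0.0263, -0.0003, -0.0] 0.0
```

{"method": "drive_tool", "body": {"deltas": [{"translation": [-0.015, 0, 0], "turn": 0, "gripper": 0.04}, {"translation": [-0.025, 0, 0], "turn": 0, "gripper": 0.04}, {"translation": [-0.025, 0, 0], "turn": 0, "gripper": 0.04}, {"translation": [-0.025, 0, 0], "turn": 0, "gripper": 0.04}, {"translation": [-0.025, 0, 0], "turn": 0, "gripper": 0.04}, {"translation": [-0.025, 0, 0], "turn": 0, "gripper": 0.04}, {"translation": [-0.02, 0, 0], "turn": 0, "gripper": 0.04}, {"translation": [0, 0, 0], "turn": 0, "gripper": 0.04}]}}

```text
time: 4.85
eef_pos: [0.6, -0.0955, 0.1981]
ee_rot: [-1.626, 1.558, 2.285]
wrist_force: [0.9, 0.1, -1.9]
grip_width: 0.0553
```

```bash
python3 -c "
from h import *
go(.6021,.2786,.2,-12,.025,.12)
"
```

```text
t 4.85 p [ 0.6    -0.0955  0.1981] jaw -45.9 tilt 0.73 j7 -0.41 w 0.0553 F [ 0.9  0.1 -1.9] D [0.0021 0.3741 0.0019] turn -0.591 n 15
[0.0001, -0.0178, -0.0175] -0.039
[0.0001, -0.0171, -0.0182] -0.039
[0.0001, -0.0164, -0.0188] -0.039
[0.0001, -0.0156, -0.0194] -0.039
[0.0001, -0.0148, -0.02] -0.039
[0.0001, -0.014, -0.0206] -0.039
[0.0001, -0.0132, -0.0211] -0.039
[0.0001, -0.0124, -0.0217] -0.039
[0.0001, -0.0115, -0.0221] -0.039
[0.0001, -0.0106, -0.0226] -0.039
[0.0001, -0.0097, -0.023] -0.039
[0.0001, -0.0088, -0.0233] -0.039
[0.0001, -0.0079, -0.0237] -0.039
[0.0001, -0.007, -0.0239] -0.039
[0.0001, -0.006, -0.0242] -0.039
```

{"method": "drive_tool", "body": {"deltas": [{"translation": [0, -0.018, -0.018], "turn": -0.039, "gripper": 0.04}, {"translation": [0, -0.017, -0.018], "turn": -0.039, "gripper": 0.04}, {"translation": [0, -0.016, -0.019], "turn": -0.039, "gripper": 0.04}, {"translation": [0, -0.016, -0.019], "turn": -0.039, "gripper": 0.04}, {"translation": [0, -0.015, -0.02], "turn": -0.039, "gripper": 0.04}, {"translation": [0, -0.014, -0.021], "turn": -0.039, "gripper": 0.04}, {"translation": [0, -0.013, -0.021], "turn": -0.039, "gripper": 0.04}, {"translation": [0, -0.012, -0.022], "turn": -0.039, "gripper": 0.04}, {"translation": [0, -0.012, -0.022], "turn": -0.039, "gripper": 0.04}, {"translation": [0, -0.011, -0.023], "turn": -0.039, "gripper": 0.04}, {"translation": [0, -0.01, -0.023], "turn": -0.039, "gripper": 0.04}, {"translation": [0, -0.009, -0.023], "turn": -0.039, "gripper": 0.04}, {"translation": [0, -0.008, -0.024], "turn": -0.039, "gripper": 0.04}, {"translation": [0, -0.006, -0.02], "turn": -0.039, "gripper": 0.04}, {"translation": [0, 0, 0], "turn": 0, "gripper": 0.04}, {"translation": [0, 0, 0], "turn": 0, "gripper": 0.04}]}}

```text
time: 6.45
eef_pos: [0.5945, 0.2712, 0.1967]
ee_rot: [-1.809, 1.554, 2.68]
wrist_force: [-0.4, -0.8, -1.3]
grip_width: 0.0552
```

```bash
python3 -c "
from h import *
go(.6021,.2786,.2,-12,.02,.12)
"
```

```text
t 6.45 p [0.5945 0.2712 0.1967] jaw -12.8 tilt 0.95 j7 -0.49 w 0.0552 F [-0.4 -0.8 -1.3] D [0.0076 0.0074 0.0033] turn -0.013 n 1
[-0.0034, 0.0057, -0.0089] -0.013
```

{"method": "drive_tool", "body": {"deltas": [{"translation": [0.008, 0.003, -0.0045], "turn": -0.013, "gripper": 0.04}, {"translation": [0.015, 0.003, -0.0045], "turn": 0, "gripper": 0.04}, {"translation": [0.015, 0, 0], "turn": 0, "gripper": 0.04}, {"translation": [0.015, 0, 0], "turn": 0, "gripper": 0.04}, {"translation": [0.015, 0, 0], "turn": 0, "gripper": 0.04}, {"translation": [0, 0, 0], "turn": 0, "gripper": 0.04}, {"translation": [0, 0, 0], "turn": 0, "gripper": 0.04}]}}

```text
time: 7.15
eef_pos: [0.6019, 0.2745, 0.12]
ee_rot: [-1.517, 1.552, 2.98]
wrist_force: [0.0, 0.9, -0.5]
grip_width: 0.0548
```

```bash
python3 -c "
from h import *
go(.6021,.2786,.101,-12,.02,.12)
W,p=wrist('w2')
"
```

```text
t 7.15 p [0.6019 0.2745 0.12  ] jaw -12.3 tilt 1.06 j7 -0.46 w 0.0548 F [ 0.   0.9 -0.5] D [ 0.0002  0.0041 -0.019 ] turn -0.006 n 1
[0.019, -0.0003, -0.0041] -0.006
```

View pics/w2.png

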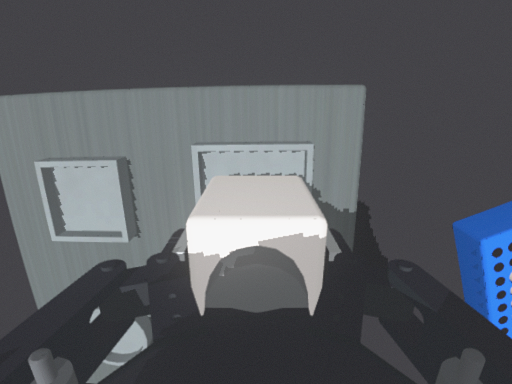

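The held bottle's lower edge (210–312, row 178) is square to the large square holder (193–312). Lower it.

{"method": "drive_tool", "body": {"deltas": [{"translation": [0.003, 0, -0.004], "turn": -0.006, "gripper": 0.04}, {"translation": [0.006, 0, 0], "turn": 0, "gripper": 0.04}, {"translation": [0.005, 0, 0], "turn": 0, "gripper": 0.04}, {"translation": [0, 0, 0], "turn": 0, "gripper": 0.04}, {"translation": [0, 0, 0], "turn": 0, "gripper": 0.04}]}}

```text
time: 7.7
eef_pos: [0.6034, 0.2797, 0.107]
ee_rot: [-1.683, 1.555, 2.822]
wrist_force: [-0.9, 0.0, -1.0]
grip_width: 0.0555
```

```bash
python3 -c "
from h import *
go(.6021,.2786,.1,-12,.02,.12)
"
```

```text
t 7.7 p [0.6034 0.2797 0.107 ] jaw -11.9 tilt 0.92 j7 -0.45 w 0.0555 F [-0.9  0.  -1. ] D [-0.0013 -0.0011 -0.007 ] turn 0.002 n 1
[0.007, -0.0009, 0.0014] 0.002
```

{"method": "drive_tool", "body": {"deltas": [{"translation": [0.004, -0.001, 0.001], "turn": 0, "gripper": 0.04}, {"translation": [0.003, 0, 0], "turn": 0, "gripper": 0.04}, {"translation": [0, 0, 0], "turn": 0, "gripper": 0.04}, {"translation": [0, 0, 0], "turn": 0, "gripper": 0.04}]}}

```text
time: 8.1
eef_pos: [0.6024, 0.279, 0.1001]
ee_rot: [-1.736, 1.555, 2.768]
wrist_force: [0.3, -0.3, -0.8]
grip_width: 0.0551
```

```bash
python3 -c "
from h import *
go(.6021,.2786,.1,-12,.02,.12)
"
```

```text
t 8.1 p [0.6024 0.279  0.1001] jaw -11.9 tilt 0.88 j7 -0.45 w 0.0551 F [ 0.3 -0.3 -0.8] D [-0.0003 -0.0004 -0.0001] turn 0.001 n 1
[0.0001, -0.0002, 0.0004] 0.001
```

{"method": "drive_tool", "body": {"deltas": [{"translation": [0.0015, 0, 0], "turn": 0, "gripper": 0.04}, {"translation": [0, 0, 0], "turn": 0, "gripper": 0.04}]}}

```text
time: 8.3
eef_pos: [0.6027, 0.2791, 0.1005]
ee_rot: [-1.793, 1.555, 2.711]
wrist_force: [-0.6, 0.2, -2.2]
grip_width: 0.0552
```

{"method": "drive_tool", "body": {"deltas": [{"translation": [0, 0, 0], "turn": 0, "gripper": 0.062}, {"translation": [0, 0, 0], "turn": 0, "gripper": 0.07}, {"translation": [0, 0, 0], "turn": 0, "gripper": 0.085}, {"translation": [0, 0, 0], "turn": 0, "gripper": 0.085}, {"translation": [0, 0, 0], "turn": 0, "gripper": 0.085}]}}

```text
time: 8.8
eef_pos: [0.6034, 0.2794, 0.101]
ee_rot: [-1.893, 1.557, 2.611]
wrist_force: [0.3, -0.3, -0.8]
grip_width: 0.085
```

```bash
python3 -c "
from h import *
go(.6021,.2786,.21,-12,.02,.12)
"
```

```text
t 8.8 p [0.6034 0.2794 0.101 ] jaw -11.9 tilt 0.82 j7 -0.45 w 0.085 F [ 0.3 -0.3 -0.8] D [-0.0013 -0.0008  0.109 ] turn 0.001 n 6
[-0.0182, -0.0004, 0.0001] 0.0
[-0.0182, -0.0004, 0.0001] 0.0
[-0.0182, -0.0004, 0.0001] 0.0
[-0.0182, -0.0004, 0.0001] 0.0
[-0.0182, -0.0004, 0.0001] 0.0
[-0.0182, -0.0004, 0.0001] 0.0
```

{"method": "drive_tool", "body": {"deltas": [{"translation": [-0.015, 0, 0], "turn": 0, "gripper": 0.085}, {"translation": [-0.018, 0, 0], "turn": 0, "gripper": 0.085}, {"translation": [-0.018, 0, 0], "turn": 0, "gripper": 0.085}, {"translation": [-0.018, 0, 0], "turn": 0, "gripper": 0.085}, {"translation": [-0.02, 0, 0], "turn": 0, "gripper": 0.085}, {"translation": [-0.02, 0, 0], "turn": 0, "gripper": 0.085}]}}

```text
time: 9.4
eef_pos: [0.6038, 0.2777, 0.2157]
ee_rot: [-1.672, 1.554, 2.831]
wrist_force: [0.1, 0.6, 0.2]
grip_width: 0.085
```

```bash
cat >> h.py <<'E'
def top(tag):
    from bench import manip
    c=manip.get_calibration("top"); p,d=manip.snapshot("top"); cv2.imwrite(f"pics/{tag}.png",p)
    return cloud(c,d),p
def obj(W,x,y,lo,hi,r=.05):
    z=W[...,2]; k=(z>lo)&(z<hi)&(np.hypot(W[...,0]-x,W[...,1]-y)<r); P=W[k]*1000
    if len(P)<5: print("none"); return
    print(len(P),P.mean(0).round(1),"rect",np.round(np.hstack(cv2.minAreaRect(P[:,:2].astype(np.float32))),1))
E
python3 -c "
from h import *
go(.4453,-.0987,.19,-14.1,.04,.12)
"
```

```text
t 9.4 p [0.6038 0.2777 0.2157] jaw -12.0 tilt 0.93 j7 -0.49 w 0.085 F [0.1 0.6 0.2] D [-0.1585 -0.3764 -0.0257] turn 0.037 n 11
[0.0024, -0.007, 0.0365] 0.003
[0.0024, -0.0068, 0.0365] 0.003
[0.0024, -0.0067, 0.0365] 0.003
[0.0024, -0.0066, 0.0365] 0.003
[0.0024, -0.0065, 0.0366] 0.003
[0.0024, -0.0063, 0.0366] 0.003
[0.0024, -0.0062, 0.0366] 0.003
[0.0024, -0.0061, 0.0366] 0.003
[0.0024, -0.006, 0.0366] 0.003
[0.0024, -0.0059, 0.0367] 0.003
[0.0024, -0.0057, 0.0367] 0.003
```

{"method": "drive_tool", "body": {"deltas": [{"translation": [0, -0.007, 0.0365], "turn": 0.003, "gripper": 0.085}, {"translation": [0, -0.007, 0.0365], "turn": 0.003, "gripper": 0.085}, {"translation": [0.002, -0.007, 0.0365], "turn": 0.003, "gripper": 0.085}, {"translation": [0.002, -0.007, 0.0365], "turn": 0.003, "gripper": 0.085}, {"translation": [0.002, -0.006, 0.0365], "turn": 0.003, "gripper": 0.085}, {"translation": [0.002, -0.006, 0.0365], "turn": 0.003, "gripper": 0.085}, {"translation": [0.002, -0.006, 0.0365], "turn": 0.003, "gripper": 0.085}, {"translation": [0.002, -0.006, 0.0365], "turn": 0.003, "gripper": 0.085}, {"translation": [0.002, -0.006, 0.0365], "turn": 0.003, "gripper": 0.085}, {"translation": [0.002, -0.006, 0.025], "turn": 0.003, "gripper": 0.085}, {"translation": [0, 0, 0.01], "turn": 0.003, "gripper": 0.085}, {"translation": [0, 0, 0], "turn": 0, "gripper": 0.085}, {"translation": [0, 0, 0], "turn": 0, "gripper": 0.085}]}}

```text
time: 10.7
eef_pos: [0.4634, -0.0725, 0.2142]
ee_rot: [2.808, 1.548, 0.994]
wrist_force: [0.4, 0.1, -0.9]
grip_width: 0.0852
```

```bash
python3 -c "
from h import *
go(.4453,-.0987,.19,-14.1,.04,.12)
W,p=wrist('w3'); obj(W,.4453,-.0987,.045,.09); obj(W,.4453,-.0987,.068,.09)
W,p=top('t1')
obj(W,.602,.279,.12,.18)
obj(W,.602,.279,.15,.18)
"
```

```text
t 10.7 p [ 0.4634 -0.0725  0.2142] jaw -13.9 tilt 1.31 j7 0.01 w 0.0852 F [ 0.4  0.1 -0.9] D [-0.0181 -0.0262 -0.0242] turn 0.003 n 1
[0.0234, -0.0114, 0.0303] 0.003
1142 [444.7 -93.9  65.7] rect [443.1 -97.2  36.6  37.4  76. ]
465 [443.8 -97.1  75.7] rect [443.8 -97.9  25.1  24.5  77.2]
492 [599.3 273.6 146.5] rect [603.8 277.9  58.4  58.4  77.9]
167 [602.5 277.3 158.9] rect [602.5 278.   38.2  36.8  87.4]
```

View pics/t1.png

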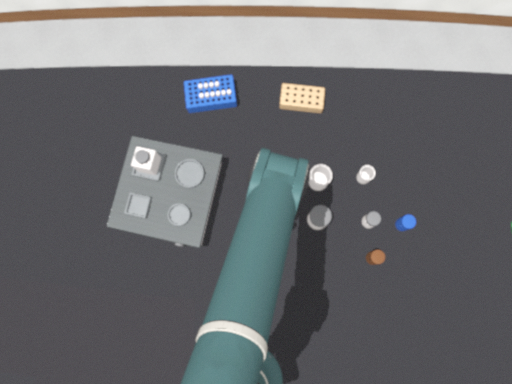

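View pics/w3.png

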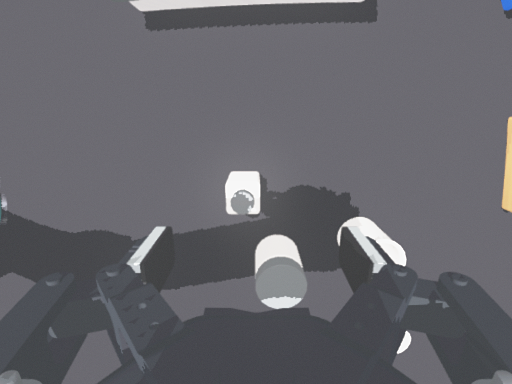

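The large square bottle stands in its holder: (603,278), cap top at 0.159 m against 0.160 expected. In the wrist view the small square bottle is at (243,193). I'm moving over it.

{"method": "drive_tool", "body": {"deltas": [{"translation": [0.01, -0.006, 0.016], "turn": 0.003, "gripper": 0.085}, {"translation": [0.015, -0.006, 0.015], "turn": 0, "gripper": 0.085}, {"translation": [0.02, 0, 0], "turn": 0, "gripper": 0.085}, {"translation": [0.02, 0, 0], "turn": 0, "gripper": 0.085}, {"translation": [0.02, 0, 0], "turn": 0, "gripper": 0.085}, {"translation": [0.015, 0, 0], "turn": 0, "gripper": 0.085}, {"translation": [0, 0, 0], "turn": 0, "gripper": 0.085}, {"translation": [0, 0, 0], "turn": 0, "gripper": 0.085}]}}

```text
time: 11.6
eef_pos: [0.4516, -0.0883, 0.1099]
ee_rot: [2.754, 1.547, 0.959]
wrist_force: [0.1, -0.0, -0.1]
grip_width: 0.085
```

```bash
python3 -c "
from h import *
go(.4445,-.0982,.022,-14.1,.025,.12)
"
```

```text
t 11.6 p [ 0.4516 -0.0883  0.1099] jaw -12.9 tilt 1.38 j7 0.22 w 0.085 F [ 0.1 -0.  -0.1] D [-0.0071 -0.0099 -0.0879] turn 0.022 n 4
[0.0219, -0.0014, 0.0033] 0.005
[0.0219, -0.0014, 0.0033] 0.005
[0.0219, -0.0013, 0.0033] 0.005
[0.0219, -0.0013, 0.0033] 0.005
```

{"method": "drive_tool", "body": {"deltas": [{"translation": [0.01, -0.003, 0.008], "turn": 0.01, "gripper": 0.085}, {"translation": [0.02, -0.003, 0.006], "turn": 0.012, "gripper": 0.085}, {"translation": [0.02, 0, 0], "turn": 0, "gripper": 0.085}, {"translation": [0, 0, 0], "turn": 0, "gripper": 0.085}, {"translation": [0, 0, 0], "turn": 0, "gripper": 0.085}]}}

```text
time: 12.1
eef_pos: [0.4457, -0.1004, 0.0602]
ee_rot: [2.573, 1.542, 0.756]
wrist_force: [0.2, 0.2, -0.3]
grip_width: 0.0851
```

```bash
python3 -c "
from h import *
go(.4445,-.0982,.022,-14.1,.02,.12)
"
```

```text
t 12.1 p [ 0.4457 -0.1004  0.0602] jaw -14.1 tilt 1.62 j7 0.32 w 0.0851 F [ 0.2  0.2 -0.3] D [-0.0012  0.0022 -0.0382] turn -0.0 n 2
[0.0191, -0.0011, -0.0005] -0.0
[0.0191, -0.0011, -0.0005] -0.0
```

{"method": "drive_tool", "body": {"deltas": [{"translation": [0.013, -0.001, 0], "turn": 0, "gripper": 0.085}, {"translation": [0.013, -0.001, 0], "turn": 0, "gripper": 0.085}, {"translation": [0.011, 0, 0], "turn": 0, "gripper": 0.085}, {"translation": [0, 0, 0], "turn": 0, "gripper": 0.085}, {"translation": [0, 0, 0], "turn": 0, "gripper": 0.085}]}}

```text
time: 12.6
eef_pos: [0.4469, -0.0994, 0.0232]
ee_rot: [2.443, 1.538, 0.627]
wrist_force: [0.5, -0.6, -0.2]
grip_width: 0.0848
```

```bash
python3 -c "
from h import *
go(.4445,-.0982,.022,-14.1,.02,.12)
"
```

```text
t 12.6 p [ 0.4469 -0.0994  0.0232] jaw -14.1 tilt 1.88 j7 0.38 w 0.0848 F [ 0.5 -0.6 -0.2] D [-0.0024  0.0012 -0.0012] turn -0.0 n 1
[0.0011, -0.0026, -0.0006] -0.0
```

{"method": "drive_tool", "body": {"deltas": [{"translation": [0.001, -0.0025, 0], "turn": 0, "gripper": 0.025}, {"translation": [0, 0, 0], "turn": 0, "gripper": 0.025}, {"translation": [0, 0, 0], "turn": 0, "gripper": 0.025}, {"translation": [0, 0, 0], "turn": 0, "gripper": 0.025}, {"translation": [0, 0, 0], "turn": 0, "gripper": 0.025}, {"translation": [0, 0, 0], "turn": 0, "gripper": 0.025}, {"translation": [0, 0, 0], "turn": 0, "gripper": 0.025}]}}

```text
time: 13.3
eef_pos: [0.4452, -0.0988, 0.0237]
ee_rot: [2.399, 1.536, 0.582]
wrist_force: [-0.4, -0.1, -0.5]
grip_width: 0.0374
```

```bash
python3 -c "
from h import *
from bench import manip
go(.4445,-.0982,.21,-14.1,.02,.12)
o=manip.get_obs(); print(Ro.from_euler('xyz',o['ee_rot']).as_matrix().round(3),o['joints'].round(3) if hasattr(o['joints'],'round') else o['joints'])
"
```

```text
t 13.3 p [ 0.4452 -0.0988  0.0237] jaw -14.1 tilt 2.01 j7 0.38 w 0.0374 F [-0.4 -0.1 -0.5] D [-0.0007  0.0006  0.1863] turn 0.0 n 10
[-0.0186, 0.0004, -0.0005] 0.0
[-0.0186, 0.0004, -0.0005] 0.0
[-0.0186, 0.0004, -0.0005] 0.0
[-0.0186, 0.0004, -0.0005] 0.0
[-0.0186, 0.0004, -0.0005] 0.0
[-0.0186, 0.0004, -0.0005] 0.0
[-0.0186, 0.0004, -0.0005] 0.0
[-0.0186, 0.0004, -0.0005] 0.0
[-0.0186, 0.0004, -0.0005] 0.0
[-0.0186, 0.0004, -0.0005] 0.0
[[ 0.029  0.97  -0.243]
 [ 0.019 -0.243 -0.97 ]
 [-0.999  0.024 -0.026]] [-0.158  0.517  0.382  2.23  -0.499  0.449  0.383]
```

{"method": "drive_tool", "body": {"deltas": [{"translation": [-0.015, 0, 0], "turn": 0, "gripper": 0.025}, {"translation": [-0.025, 0, -0.001], "turn": 0, "gripper": 0.025}, {"translation": [-0.025, 0, -0.001], "turn": 0, "gripper": 0.025}, {"translation": [-0.025, 0, -0.001], "turn": 0, "gripper": 0.025}, {"translation": [-0.025, 0, -0.001], "turn": 0, "gripper": 0.025}, {"translation": [-0.025, 0, -0.001], "turn": 0, "gripper": 0.025}, {"translation": [-0.025, 0, -0.001], "turn": 0, "gripper": 0.025}, {"translation": [-0.02, 0, 0], "turn": 0, "gripper": 0.025}]}}

```text
time: 14.1
eef_pos: [0.4381, -0.0963, 0.2121]
ee_rot: [2.593, 1.544, 0.775]
wrist_force: [1.1, 0.3, -1.2]
grip_width: 0.0375
```

```bash
python3 -c "
from h import *
go(.4847,.3036,.205,-12,.025,.12)
"
```

```text
t 14.1 p [ 0.4381 -0.0963  0.2121] jaw -14.2 tilt 1.56 j7 0.05 w 0.0375 F [ 1.1  0.3 -1.2] D [ 0.0466  0.3999 -0.0071] turn -0.038 n 17
[0.0009, -0.0031, -0.0235] -0.002
[0.0009, -0.003, -0.0235] -0.002
[0.0009, -0.003, -0.0235] -0.002
[0.0009, -0.0029, -0.0235] -0.002
[0.0009, -0.0029, -0.0235] -0.002
[0.0009, -0.0028, -0.0235] -0.002
[0.0009, -0.0028, -0.0235] -0.002
[0.0009, -0.0027, -0.0235] -0.002
[0.0009, -0.0027, -0.0235] -0.002
[0.0009, -0.0026, -0.0235] -0.002
[0.0009, -0.0026, -0.0235] -0.002
[0.0009, -0.0025, -0.0235] -0.002
[0.0009, -0.0025, -0.0235] -0.002
[0.0009, -0.0024, -0.0235] -0.002
[0.0009, -0.0024, -0.0235] -0.002
[0.0009, -0.0023, -0.0236] -0.002
[0.0009, -0.0023, -0.0236] -0.002
```

{"method": "drive_tool", "body": {"deltas": [{"translation": [0, -0.003, -0.02], "turn": -0.002, "gripper": 0.025}, {"translation": [0, -0.004, -0.03], "turn": -0.003, "gripper": 0.025}, {"translation": [0, -0.004, -0.03], "turn": -0.003, "gripper": 0.025}, {"translation": [0, -0.004, -0.03], "turn": -0.003, "gripper": 0.025}, {"translation": [0, -0.004, -0.03], "turn": -0.003, "gripper": 0.025}, {"translation": [0, -0.004, -0.03], "turn": -0.003, "gripper": 0.025}, {"translation": [0, -0.003, -0.03], "turn": -0.003, "gripper": 0.025}, {"translation": [0, -0.003, -0.03], "turn": -0.003, "gripper": 0.025}, {"translation": [0, -0.003, -0.03], "turn": -0.003, "gripper": 0.025}, {"translation": [0, -0.003, -0.03], "turn": -0.003, "gripper": 0.025}, {"translation": [0, -0.003, -0.03], "turn": -0.003, "gripper": 0.025}, {"translation": [0, -0.003, -0.03], "turn": -0.003, "gripper": 0.025}, {"translation": [0, -0.003, -0.03], "turn": -0.003, "gripper": 0.025}, {"translation": [0, -0.002, -0.015], "turn": 0, "gripper": 0.025}, {"translation": [0, 0, 0], "turn": 0, "gripper": 0.025}]}}

```text
time: 15.6
eef_pos: [0.4843, 0.3125, 0.2236]
ee_rot: [2.458, 1.538, 0.675]
wrist_force: [0.1, 0.0, -0.4]
grip_width: 0.0374
```

```bash
python3 -c "
from h import *
go(.4847,.3036,.125,-12,.02,.12)
"
```

```text
t 15.6 p [0.4843 0.3125 0.2236] jaw -12.2 tilt 1.86 j7 -0.71 w 0.0374 F [ 0.1  0.  -0.4] D [ 0.0004 -0.0089 -0.0986] turn -0.003 n 5
[0.0197, 0.0001, 0.0022] -0.001
[0.0197, 0.0, 0.0022] -0.001
[0.0197, 0.0, 0.0022] -0.001
[0.0197, 0.0, 0.0022] -0.001
[0.0197, 0.0, 0.0022] -0.001
```

{"method": "drive_tool", "body": {"deltas": [{"translation": [0.01, 0, 0.004], "turn": 0, "gripper": 0.025}, {"translation": [0.02, 0, 0.003], "turn": -0.003, "gripper": 0.025}, {"translation": [0.02, 0, 0.001], "turn": 0, "gripper": 0.025}, {"translation": [0.02, 0, 0], "turn": 0, "gripper": 0.025}, {"translation": [0.02, 0, 0], "turn": 0, "gripper": 0.025}, {"translation": [0.005, 0, 0], "turn": 0, "gripper": 0.025}, {"translation": [0, 0, 0], "turn": 0, "gripper": 0.025}]}}

```text
time: 16.3
eef_pos: [0.4849, 0.2905, 0.1227]
ee_rot: [2.305, 1.544, 0.51]
wrist_force: [0.4, 1.1, -0.4]
grip_width: 0.0371
```

```bash
python3 -c "
from h import *
go(.4847,.3036,.0975,-12,.02,.12)
W,p=wrist('w4')
"
```

```text
t 16.3 p [0.4849 0.2905 0.1227] jaw -12.8 tilt 1.51 j7 -0.64 w 0.0371 F [ 0.4  1.1 -0.4] D [-0.0002  0.0131 -0.0252] turn -0.015 n 2
[0.0127, -0.0018, -0.0061] -0.007
[0.0127, -0.0017, -0.0061] -0.007
```

View pics/w4.png

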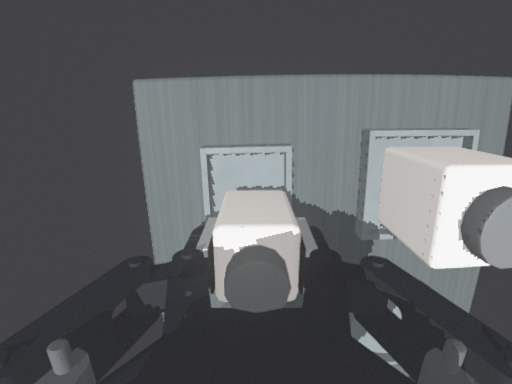

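The small square bottle hangs at (258,200) above its holder (203–292, row 150), still 13 mm short of centre, which agrees with the pose. I'll correct that before lowering.

{"method": "drive_tool", "body": {"deltas": [{"translation": [0, -0.002, -0.007], "turn": -0.007, "gripper": 0.025}, {"translation": [0, -0.002, -0.006], "turn": -0.007, "gripper": 0.025}, {"translation": [0, 0, 0], "turn": 0, "gripper": 0.025}]}}

```text
time: 16.65
eef_pos: [0.4853, 0.3054, 0.1259]
ee_rot: [2.32, 1.54, 0.539]
wrist_force: [0.0, -0.2, -0.5]
grip_width: 0.0379
```

```bash
python3 -c "
from h import *
go(.4847,.3036,.0975,-12,.02,.12)
"
```

```text
t 16.65 p [0.4853 0.3054 0.1259] jaw -12.0 tilt 1.78 j7 -0.65 w 0.0379 F [ 0.  -0.2 -0.5] D [-0.0006 -0.0018 -0.0284] turn -0.001 n 2
[0.0142, -0.0004, 0.0012] -0.0
[0.0142, -0.0004, 0.0012] -0.0
```

{"method": "drive_tool", "body": {"deltas": [{"translation": [0.008, 0, 0], "turn": 0, "gripper": 0.025}, {"translation": [0.008, 0, -0.001], "turn": 0, "gripper": 0.025}, {"translation": [0.006, 0, 0], "turn": 0, "gripper": 0.025}, {"translation": [0, 0, 0], "turn": 0, "gripper": 0.025}]}}

```text
time: 17.05
eef_pos: [0.4861, 0.3079, 0.1028]
ee_rot: [2.329, 1.538, 0.55]
wrist_force: [-0.1, -0.3, -0.5]
grip_width: 0.0372
```

```bash
python3 -c "
from h import *
go(.4847,.3036,.0975,-12,.02,.12)
"
```

```text
t 17.05 p [0.4861 0.3079 0.1028] jaw -11.9 tilt 1.86 j7 -0.63 w 0.0372 F [-0.1 -0.3 -0.5] D [-0.0014 -0.0043 -0.0053] turn 0.001 n 1
[0.0052, -0.0006, 0.0046] 0.001
```

{"method": "drive_tool", "body": {"deltas": [{"translation": [0.001, -0.0005, 0.0045], "turn": 0, "gripper": 0.025}, {"translation": [0.004, 0, 0], "turn": 0, "gripper": 0.025}, {"translation": [0.0015, 0, 0], "turn": 0, "gripper": 0.025}, {"translation": [0, 0, 0], "turn": 0, "gripper": 0.025}]}}

```text
time: 17.45
eef_pos: [0.4855, 0.3031, 0.0978]
ee_rot: [2.364, 1.538, 0.584]
wrist_force: [0.2, -0.2, -0.7]
grip_width: 0.0373
```

```bash
python3 -c "
from h import *
go(.4847,.3036,.0975,-12,.02,.12)
"
```

```text
t 17.45 p [0.4855 0.3031 0.0978] jaw -12.0 tilt 1.9 j7 -0.62 w 0.0373 F [ 0.2 -0.2 -0.7] D [-0.0008  0.0005 -0.0003] turn -0.0 n 1
[0.0003, -0.0008, -0.0003] -0.0
```

{"method": "drive_tool", "body": {"deltas": [{"translation": [0.0015, 0, 0], "turn": 0, "gripper": 0.025}, {"translation": [0, 0, 0], "turn": 0, "gripper": 0.045}, {"translation": [0, 0, 0], "turn": 0, "gripper": 0.06}, {"translation": [0, 0, 0], "turn": 0, "gripper": 0.07}, {"translation": [-0.01, 0, 0], "turn": 0, "gripper": 0.07}, {"translation": [-0.02, 0, 0], "turn": 0, "gripper": 0.07}, {"translation": [-0.025, 0, 0], "turn": 0, "gripper": 0.07}, {"translation": [-0.025, 0, 0], "turn": 0, "gripper": 0.07}, {"translation": [-0.025, 0, 0], "turn": 0, "gripper": 0.07}]}}

```text
time: 18.35
eef_pos: [0.4808, 0.2993, 0.203]
ee_rot: [2.316, 1.545, 0.535]
wrist_force: [0.3, 0.4, -0.7]
grip_width: 0.0703
```

```bash
python3 -c "
from h import *
from bench import manip
print(manip.get_obs()['joints'])
go(.4638,-.206,.2,-30,.04,.12)
"
```

```text
[-0.90796779  0.3517107   0.36026813  1.87760478 -0.15293262  0.91308546
 -0.68772928]
t 18.35 p [0.4808 0.2993 0.203 ] jaw -12.1 tilt 1.47 j7 -0.69 w 0.0703 F [ 0.3  0.4 -0.7] D [-0.017  -0.5053 -0.003 ] turn 0.313 n 13
[-0.0003, 0.0068, 0.0383] 0.024
[-0.0003, 0.0078, 0.0381] 0.024
[-0.0003, 0.0087, 0.0379] 0.024
[-0.0003, 0.0096, 0.0377] 0.024
[-0.0003, 0.0105, 0.0374] 0.024
[-0.0003, 0.0114, 0.0372] 0.024
[-0.0003, 0.0123, 0.0369] 0.024
[-0.0003, 0.0132, 0.0366] 0.024
[-0.0003, 0.014, 0.0363] 0.024
[-0.0003, 0.0149, 0.0359] 0.024
[-0.0003, 0.0158, 0.0356] 0.024
[-0.0003, 0.0166, 0.0352] 0.024
[-0.0003, 0.0175, 0.0347] 0.024
```

{"method": "drive_tool", "body": {"deltas": [{"translation": [0, 0.007, 0.038], "turn": 0.024, "gripper": 0.085}, {"translation": [0, 0.008, 0.038], "turn": 0.024, "gripper": 0.085}, {"translation": [0, 0.009, 0.038], "turn": 0.024, "gripper": 0.085}, {"translation": [0, 0.01, 0.038], "turn": 0.024, "gripper": 0.085}, {"translation": [0, 0.011, 0.037], "turn": 0.024, "gripper": 0.085}, {"translation": [0, 0.011, 0.037], "turn": 0.024, "gripper": 0.085}, {"translation": [0, 0.012, 0.037], "turn": 0.024, "gripper": 0.085}, {"translation": [0, 0.013, 0.037], "turn": 0.024, "gripper": 0.085}, {"translation": [0, 0.014, 0.036], "turn": 0.024, "gripper": 0.085}, {"translation": [0, 0.015, 0.036], "turn": 0.024, "gripper": 0.085}, {"translation": [0, 0.016, 0.036], "turn": 0.024, "gripper": 0.085}, {"translation": [0, 0.01, 0.02], "turn": 0.024, "gripper": 0.085}, {"translation": [0, 0, 0], "turn": 0, "gripper": 0.085}, {"translation": [0, 0, 0], "turn": 0, "gripper": 0.085}]}}

```text
time: 19.75
eef_pos: [0.4698, -0.1649, 0.2067]
ee_rot: [2.6, 1.521, 0.521]
wrist_force: [-0.5, 0.2, -0.2]
grip_width: 0.0851
```

```bash
python3 -c "
from h import *
go(.4638,-.206,.13,-30,.03,.12)
W,p=wrist('w5'); obj(W,.4638,-.206,.072,.095)
W,p=top('t2'); obj(W,.485,.303,.1,.17); obj(W,.485,.303,.143,.17); obj(W,.602,.279,.15,.18)
"
```

```text
t 19.75 p [ 0.4698 -0.1649  0.2067] jaw -29.1 tilt 2.88 j7 0.01 w 0.0851 F [-0.5  0.2 -0.2] D [-0.006  -0.0411 -0.0767] turn 0.016 n 3
[0.0251, 0.0043, 0.014] 0.005
[0.0251, 0.0043, 0.014] 0.005
[0.0251, 0.0044, 0.014] 0.005
2512 [ 462.2 -203.6   80. ] rect [ 461.4 -204.9   59.1   58.5    2.5]
249 [485.9 297.4 133.9] rect [488.2 302.8  39.5  38.6  78.2]
75 [488.1 302.9 149.1] rect [488.  302.7  23.6  23.8   1.5]
164 [602.3 277.3 159.1] rect [603.1 277.6  37.5  35.8  62.9]
```

View pics/t2.png

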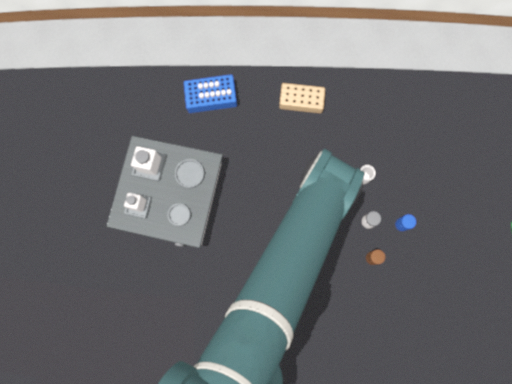

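View pics/w5.png

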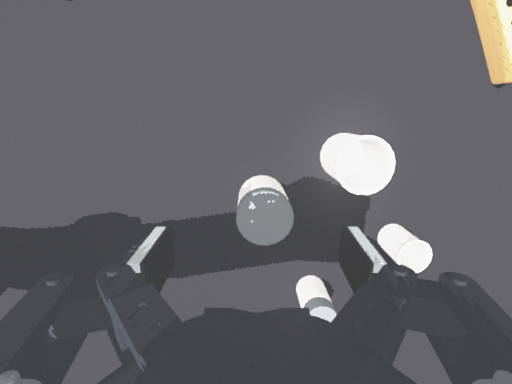

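Small square bottle placed: (488,303), cap top 0.149 m, about 3 mm off the holder centre. Wrist view: the large round bottle with full grey cap is at (265,212), and the open beaker is at (360,165). Next, the large round bottle.

{"method": "drive_tool", "body": {"deltas": [{"translation": [0.005, 0.006, 0.018], "turn": 0.008, "gripper": 0.085}, {"translation": [0.01, 0.006, 0.018], "turn": 0.008, "gripper": 0.085}, {"translation": [0.02, 0, 0], "turn": 0, "gripper": 0.085}, {"translation": [0.02, 0, 0], "turn": 0, "gripper": 0.085}, {"translation": [0.01, 0, 0], "turn": 0, "gripper": 0.085}, {"translation": [0, 0, 0], "turn": 0, "gripper": 0.085}]}}

```text
time: 20.45
eef_pos: [0.4693, -0.1906, 0.1393]
ee_rot: [2.659, 1.516, 0.584]
wrist_force: [-0.1, 0.1, 0.2]
grip_width: 0.0853
```

```bash
python3 -c "
from h import *
from bench import manip
go(.4628,-.2055,.026,-30,.03,.12)
o=manip.get_obs();print(o['joints'].round(2), Ro.from_euler('xyz',o['ee_rot']).as_matrix()[:,0].round(3))
"
```

```text
t 20.45 p [ 0.4693 -0.1906  0.1393] jaw -28.9 tilt 3.16 j7 0.19 w 0.0853 F [-0.1  0.1  0.2] D [-0.0065 -0.0149 -0.1133] turn 0.019 n 4
[0.0281, -0.0004, 0.0054] 0.005
[0.0281, -0.0003, 0.0054] 0.005
[0.0281, -0.0003, 0.0054] 0.005
[0.0281, -0.0003, 0.0054] 0.005
[-0.15  0.38  0.6   2.08 -0.38  0.75  0.19] [ 0.046  0.03  -0.998]
```

{"method": "drive_tool", "body": {"deltas": [{"translation": [0.01, 0, 0.01], "turn": 0.01, "gripper": 0.085}, {"translation": [0.015, 0, 0.007], "turn": 0.01, "gripper": 0.085}, {"translation": [0.02, 0, 0], "turn": 0, "gripper": 0.085}, {"translation": [0, 0, 0], "turn": 0, "gripper": 0.085}]}}

```text
time: 20.85
eef_pos: [0.4647, -0.2044, 0.0937]
ee_rot: [2.628, 1.512, 0.536]
wrist_force: [-0.5, 0.0, 0.5]
grip_width: 0.0854
```

```bash
python3 -c "
from h import *
go(.4628,-.2055,.026,-30,.03,.12)
"
```

```text
t 20.85 p [ 0.4647 -0.2044  0.0937] jaw -29.9 tilt 3.37 j7 0.28 w 0.0854 F [-0.5  0.   0.5] D [-0.0019 -0.0011 -0.0677] turn 0.001 n 3
[0.0225, -0.001, 0.0018] 0.0
[0.0225, -0.001, 0.0018] 0.0
[0.0225, -0.001, 0.0018] 0.0
```

{"method": "drive_tool", "body": {"deltas": [{"translation": [0.018, -0.001, 0.002], "turn": 0, "gripper": 0.085}, {"translation": [0.018, -0.001, 0.002], "turn": 0, "gripper": 0.085}, {"translation": [0.012, -0.001, 0.002], "turn": 0, "gripper": 0.085}, {"translation": [0, 0, 0], "turn": 0, "gripper": 0.085}]}}

```text
time: 21.25
eef_pos: [0.4636, -0.2087, 0.0471]
ee_rot: [2.56, 1.508, 0.467]
wrist_force: [0.1, -0.9, -0.3]
grip_width: 0.0852
```

```bash
python3 -c "
from h import *
go(.4628,-.2055,.026,-30,.03,.12)
"
```

```text
t 21.25 p [ 0.4636 -0.2087  0.0471] jaw -30.0 tilt 3.6 j7 0.37 w 0.0852 F [ 0.1 -0.9 -0.3] D [-0.0008  0.0032 -0.0211] turn 0.0 n 1
[0.0211, -0.003, -0.0013] 0.0
```

{"method": "drive_tool", "body": {"deltas": [{"translation": [0.01, -0.002, -0.001], "turn": 0, "gripper": 0.085}, {"translation": [0.01, -0.002, 0], "turn": 0, "gripper": 0.085}, {"translation": [0, 0, 0], "turn": 0, "gripper": 0.085}]}}

```text
time: 21.55
eef_pos: [0.463, -0.2056, 0.0274]
ee_rot: [2.526, 1.505, 0.433]
wrist_force: [0.0, 0.3, 0.7]
grip_width: 0.0849
```

```bash
python3 -c "
from h import *
go(.4628,-.2055,.026,-30,.03,.12)
"
```

```text
t 21.55 p [ 0.463  -0.2056  0.0274] jaw -30.0 tilt 3.75 j7 0.4 w 0.0849 F [0.  0.3 0.7] D [-0.0002  0.0001 -0.0014] turn 0.0 n 1
[0.0014, -0.0003, 0.0001] 0.0
```

{"method": "drive_tool", "body": {"deltas": [{"translation": [0.001, 0, 0], "turn": 0, "gripper": 0.045}, {"translation": [0, 0, 0], "turn": 0, "gripper": 0.045}, {"translation": [0, 0, 0], "turn": 0, "gripper": 0.045}, {"translation": [0, 0, 0], "turn": 0, "gripper": 0.045}, {"translation": [0, 0, 0], "turn": 0, "gripper": 0.045}]}}

```text
time: 22.05
eef_pos: [0.4633, -0.2055, 0.0275]
ee_rot: [2.532, 1.504, 0.439]
wrist_force: [0.5, -0.0, -2.0]
grip_width: 0.0595
```

```bash
python3 -c "
from h import *
go(.4628,-.2055,.21,-30,.03,.12)
"
```

```text
t 22.05 p [ 0.4633 -0.2055  0.0275] jaw -30.0 tilt 3.81 j7 0.4 w 0.0595 F [ 0.5 -0.  -2. ] D [-0.0005  0.      0.1825] turn 0.001 n 7
[-0.026, 0.0009, -0.0014] 0.0
[-0.026, 0.0009, -0.0014] 0.0
[-0.026, 0.0009, -0.0014] 0.0
[-0.026, 0.0009, -0.0014] 0.0
[-0.026, 0.0009, -0.0014] 0.0
[-0.026, 0.0009, -0.0014] 0.0
[-0.026, 0.0009, -0.0014] 0.0
```

{"method": "drive_tool", "body": {"deltas": [{"translation": [-0.015, 0, 0], "turn": 0, "gripper": 0.045}, {"translation": [-0.025, 0.001, -0.001], "turn": 0, "gripper": 0.045}, {"translation": [-0.025, 0.001, -0.001], "turn": 0, "gripper": 0.045}, {"translation": [-0.025, 0.001, -0.001], "turn": 0, "gripper": 0.045}, {"translation": [-0.025, 0.001, -0.001], "turn": 0, "gripper": 0.045}, {"translation": [-0.025, 0.001, -0.001], "turn": 0, "gripper": 0.045}, {"translation": [-0.025, 0.001, -0.001], "turn": 0, "gripper": 0.045}, {"translation": [-0.015, 0, 0], "turn": 0, "gripper": 0.045}]}}

```text
time: 22.85
eef_pos: [0.4577, -0.209, 0.2182]
ee_rot: [2.57, 1.507, 0.474]
wrist_force: [0.2, -0.7, -1.5]
grip_width: 0.0591
```

```bash
python3 -c "
from h import *
go(.5771,.1612,.21,-12,.03,.12)
"
```

```text
t 22.85 p [ 0.4577 -0.209   0.2182] jaw -30.2 tilt 3.64 j7 0.11 w 0.0591 F [ 0.2 -0.7 -1.5] D [ 0.1194  0.3702 -0.0082] turn -0.317 n 13
[0.002, -0.0064, -0.0292] -0.024
[0.002, -0.0057, -0.0293] -0.024
[0.002, -0.005, -0.0294] -0.024
[0.002, -0.0042, -0.0296] -0.024
[0.002, -0.0035, -0.0297] -0.024
[0.002, -0.0028, -0.0297] -0.024
[0.002, -0.0021, -0.0298] -0.024
[0.002, -0.0013, -0.0298] -0.024
[0.002, -0.0006, -0.0299] -0.024
[0.002, 0.0001, -0.0299] -0.024
[0.002, 0.0008, -0.0298] -0.024
[0.002, 0.0016, -0.0298] -0.024
[0.002, 0.0023, -0.0298] -0.024
```

{"method": "drive_tool", "body": {"deltas": [{"translation": [0.001, -0.005, -0.02], "turn": -0.024, "gripper": 0.045}, {"translation": [0.001, -0.006, -0.029], "turn": -0.024, "gripper": 0.045}, {"translation": [0.001, -0.005, -0.029], "turn": -0.024, "gripper": 0.045}, {"translation": [0.001, -0.004, -0.03], "turn": -0.024, "gripper": 0.045}, {"translation": [0.001, -0.003, -0.03], "turn": -0.024, "gripper": 0.045}, {"translation": [0.001, -0.003, -0.03], "turn": -0.024, "gripper": 0.045}, {"translation": [0.001, -0.002, -0.03], "turn": -0.024, "gripper": 0.045}, {"translation": [0.001, -0.001, -0.03], "turn": -0.024, "gripper": 0.045}, {"translation": [0.001, 0, -0.03], "turn": -0.024, "gripper": 0.045}, {"translation": [0.001, 0, -0.03], "turn": -0.024, "gripper": 0.045}, {"translation": [0.001, 0.001, -0.03], "turn": -0.024, "gripper": 0.045}, {"translation": [0.001, 0.002, -0.03], "turn": -0.024, "gripper": 0.045}, {"translation": [0.001, 0.002, -0.02], "turn": -0.024, "gripper": 0.045}, {"translation": [0, 0, 0], "turn": 0, "gripper": 0.045}, {"translation": [0, 0, 0], "turn": 0, "gripper": 0.045}]}}

```text
time: 24.35
eef_pos: [0.5754, 0.1497, 0.2398]
ee_rot: [2.136, 1.493, 0.35]
wrist_force: [1.3, -0.0, -0.6]
grip_width: 0.0592
```

```bash
python3 -c "
from h import *
go(.5771,.1612,.13,-12,.03,.12)
"
```

```text
t 24.35 p [0.5754 0.1497 0.2398] jaw -12.4 tilt 4.46 j7 -0.35 w 0.0592 F [ 1.3 -0.  -0.6] D [ 0.0017  0.0115 -0.1098] turn -0.007 n 4
[0.0275, -0.002, -0.0017] -0.002
[0.0275, -0.002, -0.0018] -0.002
[0.0275, -0.002, -0.0018] -0.002
[0.0275, -0.002, -0.0018] -0.002
```

{"method": "drive_tool", "body": {"deltas": [{"translation": [0.015, -0.004, -0.005], "turn": -0.007, "gripper": 0.045}, {"translation": [0.02, -0.002, -0.004], "turn": 0, "gripper": 0.045}, {"translation": [0.02, -0.001, 0.001], "turn": 0, "gripper": 0.045}, {"translation": [0.02, -0.001, 0.001], "turn": 0, "gripper": 0.045}, {"translation": [0.015, 0, 0], "turn": 0, "gripper": 0.045}, {"translation": [0, 0, 0], "turn": 0, "gripper": 0.045}, {"translation": [0, 0, 0], "turn": 0, "gripper": 0.045}]}}

```text
time: 25.05
eef_pos: [0.5721, 0.1519, 0.1431]
ee_rot: [2.099, 1.498, 0.309]
wrist_force: [0.3, 0.6, -0.5]
grip_width: 0.0593
```

```bash
python3 -c "
from h import *
from bench import manip
go(.5771,.1612,.1015,-12,.03,.12)
o=manip.get_obs();print(np.round(o['joints'],2), Ro.from_euler('xyz',o['ee_rot']).as_matrix()[:,0].round(3))
W,p=wrist('w6')
"
```

```text
t 25.05 p [0.5721 0.1519 0.1431] jaw -12.6 tilt 4.16 j7 -0.3 w 0.0593 F [ 0.3  0.6 -0.5] D [ 0.005   0.0093 -0.0416] turn -0.011 n 2
[0.021, 0.0001, -0.0043] -0.006
[0.021, 0.0002, -0.0043] -0.006
[-0.64  0.46  0.42  1.9  -0.27  0.76 -0.3 ] [ 0.069  0.022 -0.997]
```

View pics/w6.png

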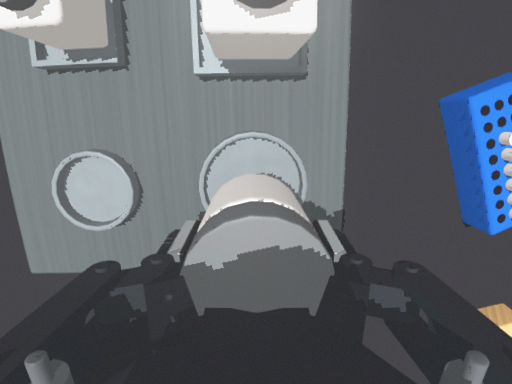

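{"method": "drive_tool", "body": {"deltas": [{"translation": [0.004, 0.001, -0.006], "turn": -0.006, "gripper": 0.045}, {"translation": [0.01, 0, -0.004], "turn": -0.006, "gripper": 0.045}, {"translation": [0.01, 0, 0], "turn": 0, "gripper": 0.045}, {"translation": [0.006, 0, 0], "turn": 0, "gripper": 0.045}, {"translation": [0, 0, 0], "turn": 0, "gripper": 0.045}]}}

```text
time: 25.6
eef_pos: [0.5788, 0.1638, 0.1133]
ee_rot: [2.097, 1.494, 0.32]
wrist_force: [-0.3, 0.7, -1.5]
grip_width: 0.0593
```

```bash
python3 -c "
from h import *
go(.5771,.1612,.1015,-12,.03,.12)
"
```

```text
t 25.6 p [0.5788 0.1638 0.1133] jaw -11.9 tilt 4.39 j7 -0.28 w 0.0593 F [-0.3  0.7 -1.5] D [-0.0017 -0.0026 -0.0118] turn 0.002 n 1
[0.0115, -0.0019, 0.0033] 0.002
```

{"method": "drive_tool", "body": {"deltas": [{"translation": [0.005, -0.002, 0.003], "turn": 0, "gripper": 0.045}, {"translation": [0.005, 0, 0], "turn": 0, "gripper": 0.045}, {"translation": [0, 0, 0], "turn": 0, "gripper": 0.045}]}}

```text
time: 25.9
eef_pos: [0.5771, 0.161, 0.1023]
ee_rot: [2.093, 1.494, 0.316]
wrist_force: [0.7, 0.2, -1.7]
grip_width: 0.0588
```

```bash
python3 -c "
from h import *
go(.5771,.1612,.1015,-12,.03,.12)
"
```

```text
t 25.9 p [0.5771 0.161  0.1023] jaw -11.9 tilt 4.41 j7 -0.27 w 0.0588 F [ 0.7  0.2 -1.7] D [ 0.      0.0002 -0.0008] turn 0.002 n 1
[0.0008, -0.0001, -0.0002] 0.002
```

{"method": "drive_tool", "body": {"deltas": [{"translation": [0.001, 0, 0], "turn": 0, "gripper": 0.045}, {"translation": [0, 0, 0], "turn": 0, "gripper": 0.065}, {"translation": [0, 0, 0], "turn": 0, "gripper": 0.075}, {"translation": [0, 0, 0], "turn": 0, "gripper": 0.085}, {"translation": [0, 0, 0], "turn": 0, "gripper": 0.085}, {"translation": [0, 0, 0], "turn": 0, "gripper": 0.085}]}}

```text
time: 26.5
eef_pos: [0.5783, 0.1611, 0.1032]
ee_rot: [2.1, 1.491, 0.323]
wrist_force: [0.4, -0.6, -0.2]
grip_width: 0.0849
```

```bash
python3 -c "
from h import *
go(.5771,.1612,.21,-12,.02,.12)
W,p=wrist('w7'); obj(W,.577,.161,.14,.17)
"
```

```text
t 26.5 p [0.5783 0.1611 0.1032] jaw -11.9 tilt 4.57 j7 -0.27 w 0.0849 F [ 0.4 -0.6 -0.2] D [-1.200e-03  1.000e-04  1.068e-01] turn 0.001 n 6
[-0.0178, 0.001, -0.0007] 0.0
[-0.0178, 0.001, -0.0007] 0.0
[-0.0178, 0.001, -0.0007] 0.0
[-0.0178, 0.001, -0.0007] 0.0
[-0.0178, 0.001, -0.0007] 0.0
[-0.0178, 0.001, -0.0007] 0.0
15978 [580.1 169.6 153.5] rect [578.8 168.   43.4  98.7  74.8]
```

View pics/w7.png

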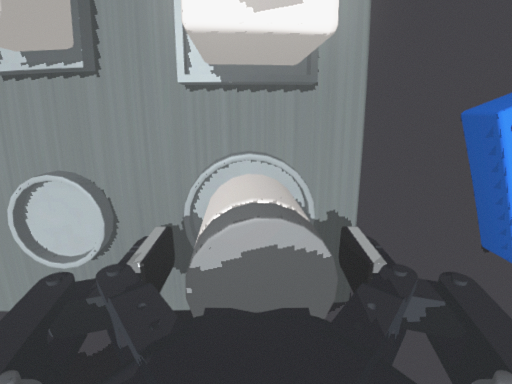

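{"method": "drive_tool", "body": {"deltas": [{"translation": [-0.012, 0.001, -0.001], "turn": 0, "gripper": 0.085}, {"translation": [-0.015, 0.001, -0.001], "turn": 0, "gripper": 0.085}, {"translation": [-0.015, 0.001, -0.001], "turn": 0, "gripper": 0.085}, {"translation": [-0.015, 0.001, -0.001], "turn": 0, "gripper": 0.085}, {"translation": [-0.015, 0.001, -0.001], "turn": 0, "gripper": 0.085}, {"translation": [-0.015, 0.001, -0.001], "turn": 0, "gripper": 0.085}, {"translation": [-0.015, 0.001, -0.001], "turn": 0, "gripper": 0.085}]}}

```text
time: 27.25
eef_pos: [0.579, 0.1638, 0.2151]
ee_rot: [2.1, 1.49, 0.322]
wrist_force: [-0.3, -0.8, -0.3]
grip_width: 0.085
```

```bash
python3 -c "
from h import *
go(.4589,-.355,.2,-45,.03,.12)
"
```

```text
t 27.25 p [0.579  0.1638 0.2151] jaw -12.0 tilt 4.65 j7 -0.35 w 0.085 F [-0.3 -0.8 -0.3] D [-0.1201 -0.5188 -0.0151] turn 0.576 n 18
[-0.0004, -0.0006, 0.0296] 0.032
[-0.0004, 0.0003, 0.0296] 0.032
[-0.0004, 0.0013, 0.0296] 0.032
[-0.0004, 0.0022, 0.0295] 0.032
[-0.0004, 0.0032, 0.0294] 0.032
[-0.0004, 0.0041, 0.0293] 0.032
[-0.0004, 0.0051, 0.0292] 0.032
[-0.0004, 0.006, 0.029] 0.032
[-0.0004, 0.0069, 0.0288] 0.032
[-0.0004, 0.0078, 0.0285] 0.032
[-0.0004, 0.0087, 0.0283] 0.032
[-0.0004, 0.0096, 0.028] 0.032
[-0.0004, 0.0105, 0.0277] 0.032
[-0.0004, 0.0114, 0.0273] 0.032
[-0.0004, 0.0123, 0.0269] 0.032
[-0.0004, 0.0131, 0.0265] 0.032
[-0.0004, 0.014, 0.0261] 0.032
[-0.0004, 0.0148, 0.0256] 0.032
```

{"method": "drive_tool", "body": {"deltas": [{"translation": [0, 0, 0.02], "turn": 0.032, "gripper": 0.085}, {"translation": [0, 0, 0.03], "turn": 0.032, "gripper": 0.085}, {"translation": [0, 0.001, 0.03], "turn": 0.032, "gripper": 0.085}, {"translation": [0, 0.002, 0.03], "turn": 0.032, "gripper": 0.085}, {"translation": [0, 0.003, 0.03], "turn": 0.032, "gripper": 0.085}, {"translation": [0, 0.004, 0.03], "turn": 0.032, "gripper": 0.085}, {"translation": [0, 0.005, 0.029], "turn": 0.032, "gripper": 0.085}, {"translation": [0, 0.006, 0.029], "turn": 0.032, "gripper": 0.085}]}}

```text
time: 28.05
eef_pos: [0.5156, -0.0779, 0.2066]
ee_rot: [2.4, 1.487, 0.339]
wrist_force: [0.6, -0.1, -0.7]
grip_width: 0.0849
```

```bash
python3 -c "
from h import *
go(.4589,-.355,.2,-45,.03,.12)
"
```

```text
t 28.05 p [ 0.5156 -0.0779  0.2066] jaw -28.1 tilt 4.79 j7 -0.15 w 0.0849 F [ 0.6 -0.1 -0.7] D [-0.0567 -0.2771 -0.0066] turn 0.294 n 10
[-0.0006, 0.008, 0.0271] 0.029
[-0.0006, 0.0088, 0.0269] 0.029
[-0.0006, 0.0096, 0.0266] 0.029
[-0.0006, 0.0104, 0.0263] 0.029
[-0.0006, 0.0111, 0.026] 0.029
[-0.0006, 0.0119, 0.0257] 0.029
[-0.0006, 0.0127, 0.0253] 0.029
[-0.0006, 0.0134, 0.0249] 0.029
[-0.0006, 0.0141, 0.0245] 0.029
[-0.0006, 0.0148, 0.0241] 0.029
```

{"method": "drive_tool", "body": {"deltas": [{"translation": [0, 0.008, 0.027], "turn": 0.029, "gripper": 0.085}, {"translation": [0, 0.009, 0.027], "turn": 0.029, "gripper": 0.085}, {"translation": [0, 0.01, 0.027], "turn": 0.029, "gripper": 0.085}, {"translation": [0, 0.01, 0.026], "turn": 0.029, "gripper": 0.085}, {"translation": [0, 0.011, 0.026], "turn": 0.029, "gripper": 0.085}, {"translation": [0, 0.012, 0.026], "turn": 0.029, "gripper": 0.085}, {"translation": [0, 0.013, 0.025], "turn": 0.029, "gripper": 0.085}, {"translation": [0, 0.013, 0.025], "turn": 0.029, "gripper": 0.085}, {"translation": [0, 0.007, 0.012], "turn": 0.029, "gripper": 0.085}, {"translation": [0, 0, 0], "turn": 0, "gripper": 0.085}, {"translation": [0, 0, 0], "turn": 0, "gripper": 0.085}]}}

```text
time: 29.15
eef_pos: [0.4312, -0.3414, 0.1919]
ee_rot: [2.786, 1.497, 0.402]
wrist_force: [1.0, 0.3, 0.2]
grip_width: 0.0849
```

```bash
python3 -c "
from h import *
from bench import manip
go(.4589,-.355,.13,-45,.03,.12)
o=manip.get_obs();print(np.round(o['joints'],2), Ro.from_euler('xyz',o['ee_rot']).as_matrix().round(3))
W,p=wrist('w8'); obj(W,.4589,-.355,.06,.085)
W,p=top('t3'); obj(W,.577,.161,.142,.18); obj(W,.5838,-.2096,.06,.09)
"
```

```text
t 29.15 p [ 0.4312 -0.3414  0.1919] jaw -46.6 tilt 4.25 j7 0.19 w 0.0849 F [1.  0.3 0.2] D [ 0.0277 -0.0136 -0.0619] turn -0.029 n 3
[0.0211, 0.0091, -0.0021] -0.01
[0.0211, 0.0091, -0.0021] -0.01
[0.0211, 0.0091, -0.002] -0.01
[ 0.07  0.38  0.72  1.95 -0.41  0.91  0.19] [[ 0.068  0.686 -0.724]
 [ 0.029 -0.727 -0.686]
 [-0.997  0.026 -0.069]]
1288 [ 457.  -355.1   69.9] rect [ 456.6 -355.6   38.9   38.7   33.5]
396 [577.1 159.2 152.8] rect [577.1 159.6  57.3  58.5  43.5]
129 [ 583.5 -210.7   71.1] rect [ 580.7 -209.4   57.6   59.4   89.6]
```

View pics/w8.png

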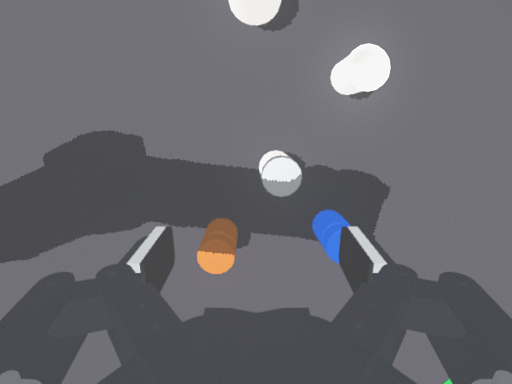

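View pics/t3.png

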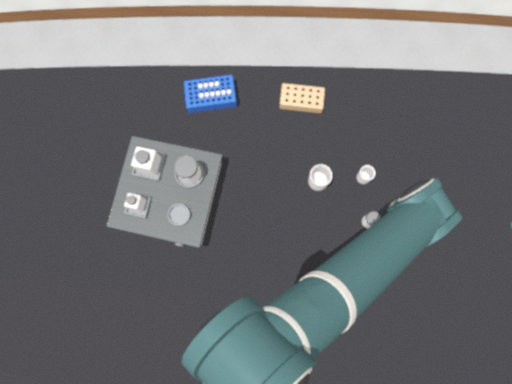

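Large round bottle placed: (577,159.5), top 0.153 m, and the large beaker hasn't moved. Candidates in the wrist view:
- **Small round:** (280,174), white with a grey cap. This is the one meant.
- **Look-alikes:** brown (218,245) and blue (335,235).
- **Open beaker:** (362,68).

{"method": "drive_tool", "body": {"deltas": [{"translation": [0.005, 0.013, -0.003], "turn": -0.015, "gripper": 0.085}, {"translation": [0.01, 0.013, -0.003], "turn": -0.015, "gripper": 0.085}, {"translation": [0.02, 0, -0.001], "turn": 0, "gripper": 0.085}, {"translation": [0.02, 0, 0], "turn": 0, "gripper": 0.085}, {"translation": [0.01, 0, 0], "turn": 0, "gripper": 0.085}, {"translation": [0, 0, 0], "turn": 0, "gripper": 0.085}]}}

```text
time: 29.85
eef_pos: [0.47, -0.3473, 0.1256]
ee_rot: [2.744, 1.491, 0.412]
wrist_force: [0.2, 0.4, 0.3]
grip_width: 0.0851
```

```bash
python3 -c "
from h import *
go(.4577,-.3552,.024,-45,.03,.12)
"
```

```text
t 29.85 p [ 0.47   -0.3473  0.1256] jaw -43.7 tilt 4.59 j7 0.3 w 0.0851 F [0.2 0.4 0.3] D [-0.0123 -0.0079 -0.1016] turn 0.023 n 4
[0.025, -0.0016, 0.0054] 0.006
[0.025, -0.0016, 0.0054] 0.006
[0.025, -0.0016, 0.0054] 0.006
[0.025, -0.0015, 0.0055] 0.006
```

{"method": "drive_tool", "body": {"deltas": [{"translation": [0.008, -0.002, 0.009], "turn": 0.012, "gripper": 0.085}, {"translation": [0.018, -0.001, 0.007], "turn": 0.012, "gripper": 0.085}, {"translation": [0.02, -0.001, 0.002], "turn": 0, "gripper": 0.085}, {"translation": [0, 0, 0], "turn": 0, "gripper": 0.085}]}}

```text
time: 30.25
eef_pos: [0.4589, -0.3576, 0.0784]
ee_rot: [2.724, 1.488, 0.368]
wrist_force: [-1.5, -0.0, 0.1]
grip_width: 0.0851
```

```bash
python3 -c "
from h import *
go(.4577,-.3552,.024,-45,.03,.12)
"
```

```text
t 30.25 p [ 0.4589 -0.3576  0.0784] jaw -45.1 tilt 4.73 j7 0.36 w 0.0851 F [-1.5 -0.   0.1] D [-0.0012  0.0024 -0.0544] turn -0.001 n 2
[0.0271, -0.0022, 0.0016] -0.0
[0.0271, -0.0022, 0.0016] -0.0
```

{"method": "drive_tool", "body": {"deltas": [{"translation": [0.015, -0.002, 0.001], "turn": 0, "gripper": 0.085}, {"translation": [0.015, -0.001, 0.001], "turn": 0, "gripper": 0.085}, {"translation": [0.013, -0.001, 0.001], "turn": 0, "gripper": 0.085}, {"translation": [0.007, 0, 0], "turn": 0, "gripper": 0.085}, {"translation": [0, 0, 0], "turn": 0, "gripper": 0.085}]}}

```text
time: 30.75
eef_pos: [0.4586, -0.3567, 0.0262]
ee_rot: [2.69, 1.486, 0.333]
wrist_force: [0.4, 0.1, -1.1]
grip_width: 0.0854
```

```bash
python3 -c "
from h import *
go(.4577,-.3552,.024,-45,.03,.12)
"
```

```text
t 30.75 p [ 0.4586 -0.3567  0.0262] jaw -45.1 tilt 4.85 j7 0.43 w 0.0854 F [ 0.4  0.1 -1.1] D [-0.0009  0.0015 -0.0022] turn -0.002 n 1
[0.0022, -0.0018, -0.0003] -0.002
```

{"method": "drive_tool", "body": {"deltas": [{"translation": [0.002, -0.002, 0], "turn": 0, "gripper": 0.025}, {"translation": [0, 0, 0], "turn": 0, "gripper": 0.025}, {"translation": [0, 0, 0], "turn": 0, "gripper": 0.025}, {"translation": [0, 0, 0], "turn": 0, "gripper": 0.025}, {"translation": [0, 0, 0], "turn": 0, "gripper": 0.025}, {"translation": [0, 0, 0], "turn": 0, "gripper": 0.025}]}}

```text
time: 31.35
eef_pos: [0.4582, -0.3559, 0.0257]
ee_rot: [2.664, 1.484, 0.308]
wrist_force: [-0.1, -0.1, -0.9]
grip_width: 0.0388
```

```bash
python3 -c "
from h import *
go(.4577,-.3552,.21,-45,.03,.12)
"
```

```text
t 31.35 p [ 0.4582 -0.3559  0.0257] jaw -45.1 tilt 4.96 j7 0.43 w 0.0388 F [-0.1 -0.1 -0.9] D [-0.0005  0.0007  0.1843] turn -0.002 n 7
[-0.0262, 0.0009, -0.002] -0.0
[-0.0262, 0.0009, -0.002] -0.0
[-0.0262, 0.0009, -0.002] -0.0
[-0.0262, 0.0009, -0.002] -0.0
[-0.0262, 0.0009, -0.002] -0.0
[-0.0262, 0.0009, -0.002] -0.0
[-0.0262, 0.0009, -0.002] -0.0
```

{"method": "drive_tool", "body": {"deltas": [{"translation": [-0.015, 0, -0.001], "turn": 0, "gripper": 0.025}, {"translation": [-0.025, 0.001, -0.002], "turn": 0, "gripper": 0.025}, {"translation": [-0.025, 0.001, -0.002], "turn": 0, "gripper": 0.025}, {"translation": [-0.025, 0.001, -0.002], "turn": 0, "gripper": 0.025}, {"translation": [-0.025, 0.001, -0.002], "turn": 0, "gripper": 0.025}, {"translation": [-0.025, 0.001, -0.002], "turn": 0, "gripper": 0.025}, {"translation": [-0.02, 0.001, -0.002], "turn": 0, "gripper": 0.025}, {"translation": [-0.01, 0, 0], "turn": 0, "gripper": 0.025}]}}

```text
time: 32.15
eef_pos: [0.4559, -0.3553, 0.2078]
ee_rot: [2.675, 1.484, 0.316]
wrist_force: [-0.2, -0.1, 0.3]
grip_width: 0.0391
```

```bash
python3 -c "
from h import *
go(.4597,.1862,.195,-12,.032,.12)
"
```

```text
t 32.15 p [ 0.4559 -0.3553  0.2078] jaw -45.2 tilt 4.95 j7 0.21 w 0.0391 F [-0.2 -0.1  0.3] D [ 0.0038  0.5415 -0.0128] turn -0.58 n 17
[0.0016, -0.0225, -0.0225] -0.034
[0.0016, -0.0217, -0.0233] -0.034
[0.0016, -0.0209, -0.024] -0.034
[0.0016, -0.0201, -0.0247] -0.034
[0.0016, -0.0192, -0.0254] -0.034
[0.0016, -0.0183, -0.026] -0.034
[0.0016, -0.0174, -0.0266] -0.034
[0.0016, -0.0165, -0.0272] -0.034
[0.0016, -0.0156, -0.0278] -0.034
[0.0016, -0.0146, -0.0283] -0.034
[0.0016, -0.0136, -0.0288] -0.034
[0.0016, -0.0127, -0.0292] -0.034
[0.0016, -0.0116, -0.0296] -0.034
[0.0016, -0.0106, -0.03] -0.034
[0.0016, -0.0096, -0.0303] -0.034
[0.0016, -0.0086, -0.0307] -0.034
[0.0016, -0.0075, -0.0309] -0.034
```

{"method": "drive_tool", "body": {"deltas": [{"translation": [0, -0.015, -0.015], "turn": -0.034, "gripper": 0.025}, {"translation": [0, -0.022, -0.023], "turn": -0.034, "gripper": 0.025}, {"translation": [0, -0.021, -0.024], "turn": -0.034, "gripper": 0.025}, {"translation": [0, -0.02, -0.025], "turn": -0.034, "gripper": 0.025}, {"translation": [0, -0.019, -0.025], "turn": -0.034, "gripper": 0.025}, {"translation": [0, -0.018, -0.026], "turn": -0.034, "gripper": 0.025}, {"translation": [0, -0.017, -0.027], "turn": -0.034, "gripper": 0.025}, {"translation": [0, -0.016, -0.027], "turn": -0.034, "gripper": 0.025}, {"translation": [0, -0.016, -0.028], "turn": -0.034, "gripper": 0.025}, {"translation": [0, -0.015, -0.028], "turn": -0.034, "gripper": 0.025}, {"translation": [0, -0.014, -0.029], "turn": -0.034, "gripper": 0.025}, {"translation": [0, -0.013, -0.029], "turn": -0.034, "gripper": 0.025}]}}

```text
time: 33.35
eef_pos: [0.4507, 0.0224, 0.2213]
ee_rot: [2.205, 1.482, 0.256]
wrist_force: [0.3, 0.3, -0.5]
grip_width: 0.0388
```

```bash
python3 -c "
from h import *
go(.4597,.1862,.195,-12,.03,.12)
"
```

```text
t 33.35 p [0.4507 0.0224 0.2213] jaw -21.8 tilt 5.1 j7 -0.41 w 0.0388 F [ 0.3  0.3 -0.5] D [ 0.009   0.1638 -0.0263] turn -0.17 n 6
[0.0051, -0.009, -0.0257] -0.028
[0.0051, -0.0083, -0.0259] -0.028
[0.0051, -0.0075, -0.0262] -0.028
[0.0051, -0.0068, -0.0264] -0.028
[0.0051, -0.0061, -0.0265] -0.028
[0.0051, -0.0053, -0.0267] -0.028
```

{"method": "drive_tool", "body": {"deltas": [{"translation": [0.003, -0.009, -0.026], "turn": -0.028, "gripper": 0.025}, {"translation": [0.003, -0.008, -0.026], "turn": -0.028, "gripper": 0.025}, {"translation": [0.003, -0.008, -0.026], "turn": -0.028, "gripper": 0.025}, {"translation": [0.003, -0.007, -0.026], "turn": -0.028, "gripper": 0.025}, {"translation": [0.003, -0.006, -0.026], "turn": -0.028, "gripper": 0.025}, {"translation": [0.003, -0.004, -0.015], "turn": -0.028, "gripper": 0.025}, {"translation": [0, 0, 0], "turn": 0, "gripper": 0.025}, {"translation": [0, 0, 0], "turn": 0, "gripper": 0.025}]}}

```text
time: 34.15
eef_pos: [0.4531, 0.1811, 0.2077]
ee_rot: [2.032, 1.483, 0.264]
wrist_force: [-0.4, 0.1, -0.3]
grip_width: 0.0391
```

```bash
python3 -c "
from h import *
go(.4597,.1862,.13,-12,.03,.12)
"
```

```text
t 34.15 p [0.4531 0.1811 0.2077] jaw -11.4 tilt 5.05 j7 -0.58 w 0.0391 F [-0.4  0.1 -0.3] D [ 0.0066  0.0051 -0.0777] turn 0.01 n 3
[0.026, -0.0002, -0.0011] 0.003
[0.026, -0.0002, -0.0011] 0.003
[0.026, -0.0002, -0.0011] 0.003
```

{"method": "drive_tool", "body": {"deltas": [{"translation": [0.01, 0.001, -0.002], "turn": 0.01, "gripper": 0.025}, {"translation": [0.02, 0, -0.001], "turn": 0, "gripper": 0.025}, {"translation": [0.02, 0, 0], "turn": 0, "gripper": 0.025}, {"translation": [0.018, -0.001, 0], "turn": 0, "gripper": 0.025}, {"translation": [0, 0, 0], "turn": 0, "gripper": 0.025}, {"translation": [0, 0, 0], "turn": 0, "gripper": 0.025}]}}

```text
time: 34.75
eef_pos: [0.4615, 0.1779, 0.1371]
ee_rot: [2.026, 1.482, 0.232]
wrist_force: [-0.3, 0.0, -0.7]
grip_width: 0.0389
```

```bash
python3 -c "
from h import *
go(.4597,.1862,.1,-12,.03,.12)
W,p=wrist('w9')
"
```

```text
t 34.75 p [0.4615 0.1779 0.1371] jaw -12.9 tilt 5.11 j7 -0.53 w 0.0389 F [-0.3  0.  -0.7] D [-0.0018  0.0083 -0.0371] turn -0.016 n 2
[0.0185, -0.0033, -0.0031] -0.008
[0.0185, -0.0033, -0.0031] -0.008
```

View pics/w9.png

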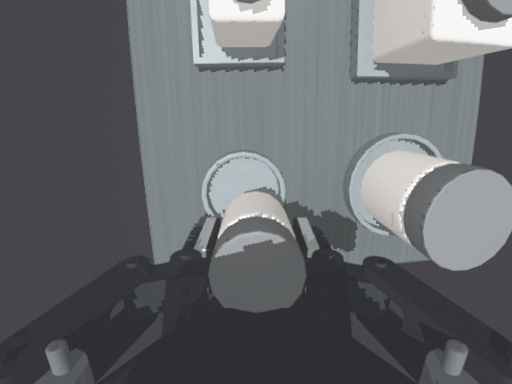

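The small round bottle hangs at (258,215) over its holder (244,190), about 8 mm short in y. I'll shift it and lower.

{"method": "drive_tool", "body": {"deltas": [{"translation": [0.003, -0.003, -0.006], "turn": -0.008, "gripper": 0.025}, {"translation": [0.008, -0.002, -0.003], "turn": -0.008, "gripper": 0.025}, {"translation": [0.008, -0.001, 0], "turn": 0, "gripper": 0.025}, {"translation": [0.006, -0.001, 0], "turn": 0, "gripper": 0.025}, {"translation": [0, 0, 0], "turn": 0, "gripper": 0.025}]}}

```text
time: 35.3
eef_pos: [0.4597, 0.1905, 0.1123]
ee_rot: [2.031, 1.477, 0.254]
wrist_force: [-0.7, -1.4, -0.7]
grip_width: 0.0392
```

```bash
python3 -c "
from h import *
go(.4597,.1862,.1,-12,.03,.12)
"
```

```text
t 35.3 p [0.4597 0.1905 0.1123] jaw -11.9 tilt 5.36 j7 -0.52 w 0.0392 F [-0.7 -1.4 -0.7] D [ 0.     -0.0043 -0.0123] turn 0.001 n 1
[0.0121, -0.0001, 0.0048] 0.001
```

{"method": "drive_tool", "body": {"deltas": [{"translation": [0.004, -0.001, 0.005], "turn": 0, "gripper": 0.025}, {"translation": [0.005, -0.001, 0], "turn": 0, "gripper": 0.025}, {"translation": [0, 0, 0], "turn": 0, "gripper": 0.025}]}}

```text
time: 35.6
eef_pos: [0.4573, 0.1856, 0.102]
ee_rot: [2.028, 1.478, 0.25]
wrist_force: [0.5, -0.4, -2.2]
grip_width: 0.039
```

```bash
python3 -c "
from h import *
go(.4597,.1862,.1,-12,.03,.12)
"
```

```text
t 35.6 p [0.4573 0.1856 0.102 ] jaw -12.0 tilt 5.34 j7 -0.5 w 0.039 F [ 0.5 -0.4 -2.2] D [ 0.0024  0.0006 -0.002 ] turn 0.001 n 1
[0.0022, 0.0021, -0.001] 0.001
```

{"method": "drive_tool", "body": {"deltas": [{"translation": [0.0015, 0.001, 0], "turn": 0, "gripper": 0.025}, {"translation": [0, 0, 0], "turn": 0, "gripper": 0.025}]}}

```text
time: 35.8
eef_pos: [0.4586, 0.1852, 0.1005]
ee_rot: [2.028, 1.477, 0.25]
wrist_force: [-0.4, -0.3, -0.8]
grip_width: 0.0393
```

{"method": "drive_tool", "body": {"deltas": [{"translation": [0, 0, 0], "turn": 0, "gripper": 0.043}, {"translation": [0, 0, 0], "turn": 0, "gripper": 0.05}, {"translation": [0, 0, 0], "turn": 0, "gripper": 0.065}, {"translation": [0, 0, 0], "turn": 0, "gripper": 0.08}, {"translation": [0, 0, 0], "turn": 0, "gripper": 0.08}, {"translation": [0, 0, 0], "turn": 0, "gripper": 0.08}]}}

```text
time: 36.4
eef_pos: [0.4595, 0.1857, 0.1013]
ee_rot: [2.034, 1.476, 0.256]
wrist_force: [-0.7, 0.4, 0.2]
grip_width: 0.0799
```

```bash
python3 -c "
from h import *
go(.4597,.1862,.21,-12,.02,.12)
W,p=wrist('w10')
"
```

```text
t 36.4 p [0.4595 0.1857 0.1013] jaw -12.0 tilt 5.46 j7 -0.5 w 0.0799 F [-0.7  0.4  0.2] D [0.0002 0.0005 0.1087] turn 0.0 n 6
[-0.018, 0.0016, -0.0009] 0.0
[-0.018, 0.0016, -0.0009] 0.0
[-0.018, 0.0016, -0.0009] 0.0
[-0.018, 0.0016, -0.0009] 0.0
[-0.018, 0.0016, -0.0009] 0.0
[-0.018, 0.0016, -0.0009] 0.0
```

View pics/w10.png

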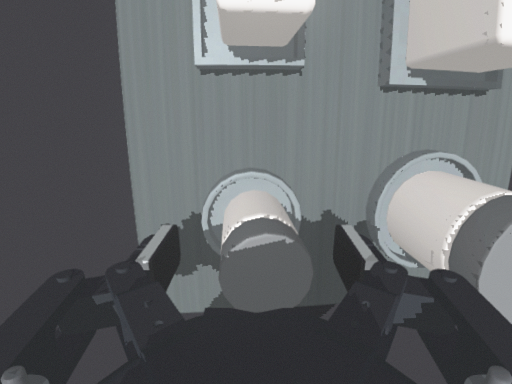

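Released and standing in its holder (256,215). I'll go straight up, then move aside to free the top view.

{"method": "drive_tool", "body": {"deltas": [{"translation": [-0.012, 0.0015, -0.001], "turn": 0, "gripper": 0.08}, {"translation": [-0.016, 0.0015, -0.001], "turn": 0, "gripper": 0.08}, {"translation": [-0.018, 0.0015, -0.001], "turn": 0, "gripper": 0.08}, {"translation": [-0.018, 0.0015, -0.001], "turn": 0, "gripper": 0.08}, {"translation": [-0.018, 0.0015, -0.001], "turn": 0, "gripper": 0.08}, {"translation": [-0.018, 0.0015, -0.001], "turn": 0, "gripper": 0.08}, {"translation": [-0.018, 0.0015, -0.001], "turn": 0, "gripper": 0.08}, {"translation": [-0.01, 0.001, 0], "turn": 0, "gripper": 0.08}, {"translation": [0, 0, 0.02], "turn": 0, "gripper": 0.08}, {"translation": [0, 0, 0.03], "turn": 0, "gripper": 0.08}, {"translation": [0, 0, 0.03], "turn": 0, "gripper": 0.08}, {"translation": [0, 0, 0.03], "turn": 0, "gripper": 0.08}, {"translation": [0, 0, 0.03], "turn": 0, "gripper": 0.08}, {"translation": [0, 0, 0.03], "turn": 0, "gripper": 0.08}, {"translation": [0, 0, 0.03], "turn": 0, "gripper": 0.08}, {"translation": [0, 0, 0], "turn": 0, "gripper": 0.08}, {"translation": [0, 0, 0], "turn": 0, "gripper": 0.08}]}}

```text
time: 38.15
eef_pos: [0.4108, -0.0241, 0.2283]
ee_rot: [2.061, 1.479, 0.276]
wrist_force: [-0.5, 0.3, 0.2]
grip_width: 0.08
```

```bash
python3 -c "
from h import *
from bench import manip
go(.4597,-.02,.23,None)
W,p=top('t4')
for n,x,y,lo in(('SL',.602,.279,.15),('SS',.485,.304,.143),('RL',.577,.161,.145),('RS',.4597,.1862,.135)):
  print(n); obj(W,x,y,lo,.18)
cv2.imwrite('pics/t4c.png',cv2.resize(p[130:250,100:230],None,fx=4.5,fy=4.5,interpolation=cv2.INTER_CUBIC))
obj(W,.5838,-.2096,.06,.09); obj(W,.590,-.3435,.03,.08)
c=manip.get_calibration('scene'); p,d=manip.snapshot('scene'); W=cloud(c,d)
for n,x,y,lo in(('SL',.602,.279,.15),('SS',.485,.304,.143),('RL',.577,.161,.145),('RS',.4597,.1862,.135)):
  print(n); obj(W,x,y,lo,.18)
cv2.imwrite('pics/s4c.png',cv2.resize(p[150:310,280:460],None,fx=3.5,fy=3.5,interpolation=cv2.INTER_CUBIC))
"
```

```text
t 38.15 p [ 0.4108 -0.0241  0.2283] jaw -12.4 tilt 5.25 j7 -0.2 w 0.08 F [-0.5  0.3  0.2] D [0.0489 0.0041 0.0017] turn 0 n 2
[0.0014, 0.0235, -0.0072] 0.0
[0.0014, 0.0235, -0.0072] 0.0
SL
168 [602.3 277.2 158.9] rect [603.  277.3  36.9  36.7  71.2]
SS
75 [488.2 302.6 149.4] rect [487.9 302.2  23.9  23.4  89.5]
RL
385 [577.4 159.7 153.3] rect [577.4 159.9  57.9  58.1  45.9]
RS
188 [461.7 183.2 143.2] rect [462.3 183.5  38.4  38.8  73.8]
131 [ 583.5 -210.7   71.3] rect [ 580.3 -209.1   59.6   57.2    0. ]
134 [ 591.1 -344.3   50.2] rect [ 589.9 -343.6   40.5   42.4   45.4]
SL
271 [606.5 278.8 160. ] rect [603.  278.9  36.7  36.8  49.5]
SS
100 [489.2 303.5 149.9] rect [486.7 304.3  24.5  24.8  17.1]
RL
485 [582.6 159.9 154.7] rect [578.4 159.2  58.8  58.   24.3]
RS
188 [464.9 183.4 144.1] rect [460.5 184.1  39.3  39.6  28.3]
```

View pics/t4c.png

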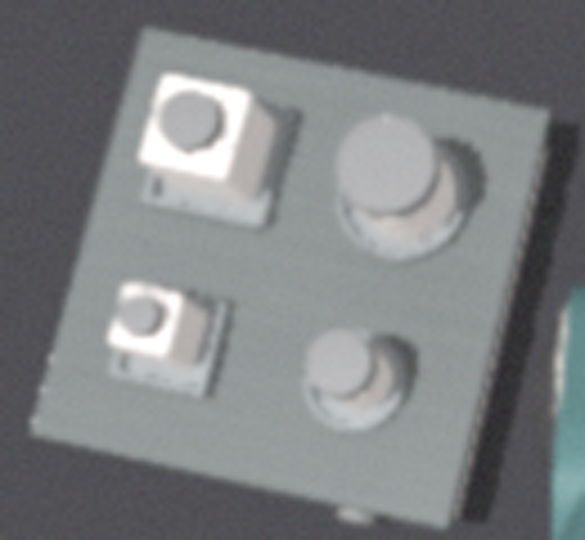

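View pics/s4c.png

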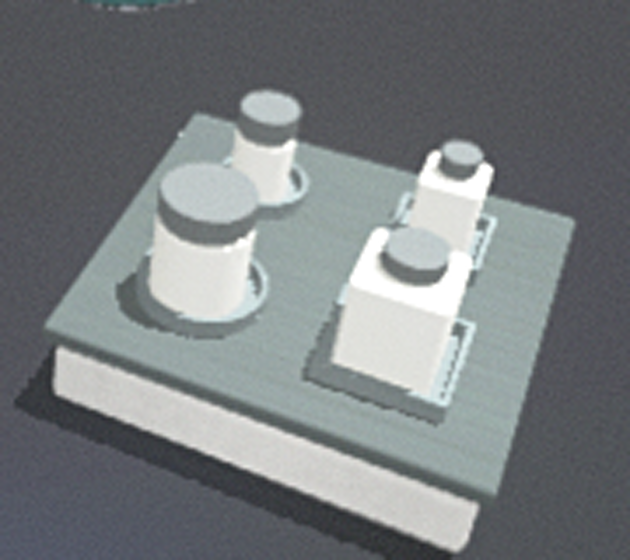

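Both views show all four bottles upright in their matching holders. The tops read 0.160, 0.150, 0.155 and 0.144 m, against 0.160, 0.150, 0.154 and 0.144 expected. The offsets from the holder centres are at most about 4 mm, so I'm handing in.

```bash
python3 -c "
from bench import manip
print(manip.close_job())"
```

```text
the job is handed in; nothing more can be done
None
```

All four capped bottles are standing in their matching holders, and I handed the job in at about 38 s of the 109 s allowed. No verdict was reported back.

- **Placement:** in the last top and scene pictures, each bottle's centre was within about 4 mm of its holder's measured centre (limit 12 mm). Top heights matched a bottle standing on the holder floor to within 1 mm in both cameras.
- **Beakers:** both open beakers measured where they stood at the start, to within about 1 mm.
- **Clearance:** the open gripper had moved well away from everything before hand-in.

**What went less well:** the tool's tilt crept up from 0.1° to about 5.5° over the job, because the moves could only correct the turn about its own axis. The bottles were carried slightly tilted, well under the 35° limit, and settled upright when released.

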